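# Close a batch of watch heads in a treadle press

### The arm

A 7-joint arm with a two-finger parallel gripper is mounted at the origin on a cart in front of the work surface, level with it; the furniture and walls round the work are solid. World frame = base frame: x ahead of the robot, y to its left, z up, the work surface at z = 0. Lengths are in m, angles in rad, forces in N, time in s.
With the tool pointing down it reaches from about 0.425 to 0.925 m from the base axis. Payload 6.8 kg.
Tool frame: the origin (TCP) lies on the centre line of the jaws, within the pads' length; the fingertips stand 19 mm ahead of it and the grasp point (between the pads) is the TCP (r.tip_extent is the y of the fingertips in the tool frame, in m); y points along the fingers, z is the direction in which the jaws open and shut, and the axes are right-handed (so a half turn about y gives the same grasp; the last joint's range is limited). The gripper opens to 85 mm and grips with 20 to 120 N. Pads are 22 mm wide; open, the fingers measure 114 mm over their backs; the gripper's body (76 mm by 85 mm) begins 54 mm behind the grasp point. The pads swing forward as they close: fully open they stand 13 mm farther back than shut.
Start: joints at [-1.326, 0.477, 0.022, 1.555, -0.011, 1.109, -0.083], TCP at [0.233, 0.633, 0.25] pointing down, gripper open.
Joint ranges: [-2.96, 2.96], [-0.34, 2.1], [-1.41, 1.46], [0.24, 2.44], [-1.37, 4.51], [0.17, 1.92], [-2.96, 2.96]. Speed limits (rad/s): [2.39, 2.39, 3.14, 3.14, 3.14, 3.14, 3.14].

### API

Orientations are given as a rotation vector (axis times angle).
In Python, from bench import r gives the robot as it stands. The module is installed in compiled form; this text tells all that it offers.
- The arm moves only by the tool jog_arm, never from a script. Its argument "motion" is a list of rows, each a list of 3 entries, a list of its own where there are three numbers: the opening, from 0 (shut) to 1 (fully open), then the shift along the tool's x, y, z in m, then the turn, a rotation vector about the tool's x, y, z in degrees. A call has 1 to 10 rows; each row shifts and turns the commanded pose from where the row before left it, along the tool's axes as they then stand; what a row does not reach is not made up. A row lasts 1/12 s, in which the tool goes at most 41.7 mm and 7.16 degrees, less where a joint would pass 70% of its speed; a pose out of reach is approached as far as the arm can. A call with a gripper value outside its range is refused whole. The fingers move at their own pace and stop on an object; "force" is the grip in N (left out, the last holds). Time passes only in rows, so rows that do not move let the fingers close. It gives the time, the measured TCP pose, the force and the opening at its end, in the units of the state.
- r.get_obs(): the state, without advancing time (a new reading comes with each control period).
- r.grab_frame(name): name is "side" or "top"; returns a dict with "image" (384x512x3 uint8, red, green, blue), "range_z" (384x512 float32, m along the optical axis (not along the pixel's ray), 0 where there is no reading), "fx", "fy", "cx", "cy" (pixels), "xyz" and "orientation" of the camera in the world. Camera axes: x right, y down, z forward; pixel columns grow to the right and rows downward; lengths in m; the calibration is good to about 2 mm. A picture is of the moment at which its call begins.
- r.hand_in(): hands the job in, once; it reports no verdict.
The state is a dict: "clock": time; "joints": joint angles; "qvel": joint speeds; "tau": joint torques, N m; "tcp_pos": TCP position; "orientation": TCP orientation; "contact_force": force on the tool from outside, world axes, zero at the start; "moment": the same for the moment, N m; "grip_width": finger opening in m.
Only numpy, scipy, OpenCV 4.12 (cv2) and the standard library are available. Lean on these libraries where they do the work, as an engineer would, in place of code of your own. Each camera call takes 0.05 s, during which the arm holds its last target.

### The job

Close the batch of watch heads in the small treadle press: first push the steel locking rod into the bore in the left end of the press until it is fully home and leave it there, then lay every watch head (there are three or four) dial up in a nest of its own on the press and press the pedal down to its stop, so that the platen closes over them, and hold it there for three seconds. Afterwards let the pedal come up again and lay all the watch heads dial up and flat on the floor of the aluminium tray, none on another; leave everything else on the bench where it is.

Things in the scene. Friction and masses are not known exactly. Their poses are not given: they have to be found in the camera images.
- press: Fixed grey press. Origin on the bench under the middle of the nest row; +x to its back, +y to its left end. Base x -45..100, y -82..82, 44 mm high. On it four square nests in a row along y: 37 mm wide, pitch 40, floor z 47, rims z 50 (3 deep). Behind them (hinge x 85, z 62) the open platen leans back, top at z 165; the pedal (front right) swings it down to rest just over the heads.
- nest1 (a point): Middle of the floor of the leftmost nest (nest y = +60 mm in the press frame).
- nest2 (a point): Middle of the floor of the second nest from the left.
- nest3 (a point): Middle of the floor of the third nest from the left.
- nest4 (a point): Middle of the floor of the rightmost nest.
- bore_mouth (a point): Centre of the open face of the brass funnel on the press's left end, 27 mm above the bench. The funnel is 35 mm wide and stands 14 mm out of the base; inside it narrows from 29 to 15 mm, then a 15 mm wide bore runs on level, in the press's -y direction.
- bore_end (a point): Centre of the blind end of the bore, 140 mm in from the face of the funnel, towards the press's -y. The rod is home when its tip stands here.
- rod: Loose steel locking rod, 190 mm, 0.14 kg, lying on the bench. Origin on its axis at the shoulder between shaft and handle. Round shaft 12 mm thick, 145 long, towards -y, tip chamfered; square handle 16 x 16, 45 long, towards +y. Centre of mass 25 to 40 mm from the origin on the shaft side. Home: tip at the blind end of the bore, shoulder 5 mm out of the funnel.
- rod_tip (a point): Tip of the rod's shaft, on the axis, 145 mm from the shoulder.
- pedal (a joint): Angle of the pedal: 0 = up (at rest), 0.30 rad = down at its stop. A spring returns it; pressing the middle of the pad down to the stop takes about 8 to 16 N if done slowly. The platen is geared to it.
- pedal_pad (a point): Middle of the top of the pedal's rubber tread (46 x 40 mm), about 65 mm above the bench when up, 25 mm lower when down. It moves with the pedal, whose hinge lies 85 mm behind it (towards the press's +x); the tread slopes 0.30 rad when up and is level when down.
- head1: Watch head: flat round steel disc with a dial and hands on top, 32 mm across (30.4 mm where it is gripped), 8 mm high to the rim, 30 g. Origin at the middle of its underside, z out of the dial. One of three or four alike; None if absent.
- head2: Watch head: flat round steel disc with a dial and hands on top, 32 mm across (30.4 mm where it is gripped), 8 mm high to the rim, 30 g. Origin at the middle of its underside, z out of the dial. One of three or four alike; None if absent.
- head3: Watch head: flat round steel disc with a dial and hands on top, 32 mm across (30.4 mm where it is gripped), 8 mm high to the rim, 30 g. Origin at the middle of its underside, z out of the dial. One of three or four alike; None if absent.
- head4: Watch head: flat round steel disc with a dial and hands on top, 32 mm across (30.4 mm where it is gripped), 8 mm high to the rim, 30 g. Origin at the middle of its underside, z out of the dial. One of three or four alike; None if absent.
- tray: Fixed open aluminium tray, 110 (x) x 150 (y) mm, walls 4 mm thick and 12 mm high, floor 4 mm thick. Origin at the middle of its underside.
- parts_tin: Round amber parts tin, 39 mm across, 18 high; bystander, leave alone.
- driver: Small screwdriver, 90 mm long along its y, 12 mm thick, origin at its middle, lying right of the press; bystander.
- spare_back: Domed steel case back without a dial, 31 mm across, 6 mm high, lying behind the tray at the left; not a watch head; bystander.
- hammer: Small hammer, 164 mm long, lying at the back; bystander.
- loupe_1: Black eyeglass standing on its cup, 34 mm across, 28 high; bystander at the right.
- tweezers_2: Steel tweezers, 116 mm long, lying at the right; bystander.

How it is judged:
By the outcome, as a careful person would: the job done as asked, in the order asked, and still so for the second after the job is handed in, with the robot touching nothing.
Of head1, head2, head3, head4 only 3 to 4 are there at a start; the rules pass over those that are not, and their reading is None.
At some moment in a run one of head1, head2, head3, head4 may be knocked a few centimetres aside while the robot is not near it.
Once in a run the grip may slacken for a moment while it holds something.
It also fails if it takes over 210 s, if anything falls off the work surface, if the arm or the gripper's body presses on something with over 40 N, if the wrist force passes 120 N, or if a joint passes its speed limit or range.

## Working session

There is one attempt and no reset: what is moved stays moved. The work goes in short steps, Python scripts to look and compute and a tool call to move; the robot and the scene stay as the last step left them, time stands still between calls to the robot, and variables do not carry over. Pictures are saved under pics/ and viewed, and the job is handed in when it is done.

Besides the shell and the picture viewer there is one more tool, called after ">>>" by a JSON object that holds its "api" and its "payload", one argument or row to a line. jog_arm: Moves the arm, as the interface text tells. Its arguments: {"type":"object","properties":{"motion":{"type":"array","items":{"type":"array"}},"force":{"type":"number"}},"required":["motion"]}

```bash
mkdir -p pics; ls
cat > h.py <<'E'
import numpy as np, cv2
from scipy.spatial.transform import Rotation as R
from bench import r
def grab(n,save=None):
    f=r.grab_frame(n)
    if save: cv2.imwrite('pics/'+save+'.png',f['image'][:,:,::-1])
    return f
def cam(f):
    o=np.array(f['orientation']);
    return R.from_rotvec(o).as_matrix(), np.array(f['xyz'])
def ray_plane(f,u,v,z):
    M,c=cam(f); d=M@np.array([(u-f['cx'])/f['fx'],(v-f['cy'])/f['fy'],1.]); t=(z-c[2])/d[2]; return c+t*d
def pts(f):
    M,c=cam(f); Z=f['range_z']; v,u=np.mgrid[0:Z.shape[0],0:Z.shape[1]]
    P=np.stack([(u-f['cx'])/f['fx']*Z,(v-f['cy'])/f['fy']*Z,Z],-1)@M.T+c
    P[Z==0]=np.nan; return P
def proj(f,p):
    M,c=cam(f); q=M.T@(np.array(p)-c); return q[0]/q[2]*f['fx']+f['cx'], q[1]/q[2]*f['fy']+f['cy']
E
python3 - <<'E'
from h import *
for n in('side','top'):
    f=grab(n,n+'0'); print(n,f['xyz'],f['orientation'],f['fx'],f['cx'],f['cy']); M,c=cam(f);print(M)
o=r.get_obs(); print(o); print(R.from_rotvec(o['orientation']).as_matrix(), r.tip_extent)
E
```

```text
pics
side [ 0.49987123 -1.08691525  0.80876507] [-2.14210778  0.04926309 -0.04135863] 498.33777140612165 256.75939964538037 187.71691037299746
[[ 0.9986113  -0.01919591  0.04906112]
 [-0.05164366 -0.54073306  0.83960746]
 [ 0.01041194 -0.84097519 -0.54097349]]
top [0.47790004 0.04051528 1.21256339] [-2.17331739  2.18738551 -0.07657198] 419.2639243722145 255.50690899787105 193.0618348355809
[[-0.00624259 -0.99712948  0.07545741]
 [-0.99996513  0.00664326  0.00506003]
 [-0.00554678 -0.07542319 -0.99713619]]
{'clock': 0.1, 'joints': array([-1.3261092 ,  0.47771255,  0.02234229,  1.55631086, -0.01149489,
        1.1093237 , -0.08309036]), 'qvel': array([ 8.08415235e-04, -1.38563018e-03,  4.31609940e-04, -3.62606840e-03,
        2.56854983e-03,  2.34951978e-05, -1.60828922e-03]), 'tau': array([ 4.34639660e-03, -5.97760141e+01,  1.61393087e+00, -2.81952256e+01,
        1.29107048e-02,  4.97557325e-03,  4.92064885e-06]), 'tcp_pos': array([0.23306135, 0.63296678, 0.24944381]), 'orientation': array([-1.55463739,  0.27698401, -0.27672466]), 'contact_force': array([-0.39857143, -0.12804303, -0.20535957]), 'moment': array([-0.03654271, -0.00812017, -0.05161719]), 'grip_width': 0.08545537152717085}
[[ 9.38424689e-01 -4.45709551e-04  3.45483580e-01]
 [-3.45483846e-01 -1.56400365e-03  9.38423394e-01]
 [ 1.22073311e-04 -9.99998678e-01 -1.62168509e-03]] 0.019
```

View pics/side0.png

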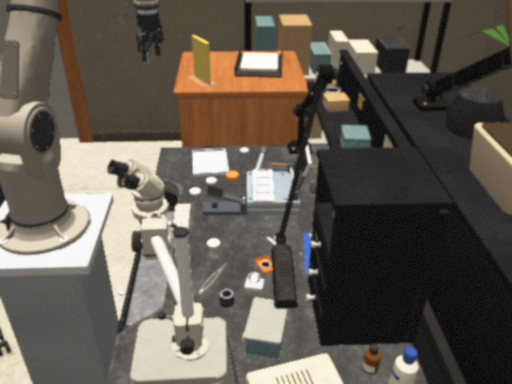

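View pics/top0.png

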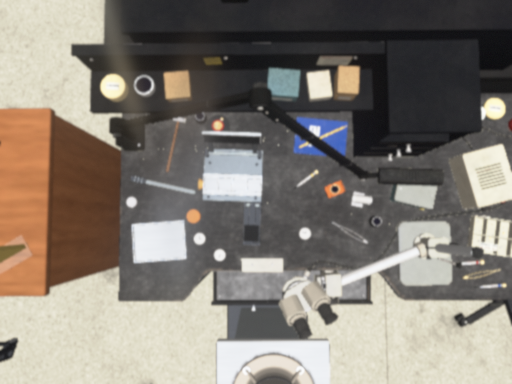

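Run:
```python
from h import *
f=grab('top'); im=f['image'][100:290,110:330,::-1]
cv2.imwrite('pics/topz.png',cv2.resize(im,None,fx=3.6,fy=3.1,interpolation=cv2.INTER_CUBIC))
g=grab('side'); im=g['image'][130:320,100:330,::-1]
cv2.imwrite('pics/sidez.png',cv2.resize(im,None,fx=3.4,fy=3.1,interpolation=cv2.INTER_CUBIC))
P=pts(f)
for u,v in[(199,239),(220,255),(305,233),(131,202),(193,216),(159,241),(150,182),(190,190),(200,184),(233,160),(220,187),(251,232),(251,210)]:
    print((u,v),P[v,u].round(4))
```

```text
(199, 239) [0.4384 0.2089 0.0092]
(220, 255) [0.3931 0.1484 0.0138]
(305, 233) [ 0.4536 -0.0941  0.008 ]
(131, 202) [0.5454 0.4043 0.0121]
(193, 216) [0.504  0.2249 0.0188]
(159, 241) [0.4333 0.3242 0.0049]
(150, 182) [0.6022 0.3492 0.0168]
(190, 190) [0.5785 0.2344 0.0155]
(200, 184) [0.5932 0.2023 0.0404]
(233, 160) [0.6597 0.1091 0.0459]
(220, 187) [0.5835 0.1453 0.0491]
(251, 232) [0.4583 0.0594 0.0608]
(251, 210) [0.5193 0.0594 0.0387]
```

View pics/topz.png

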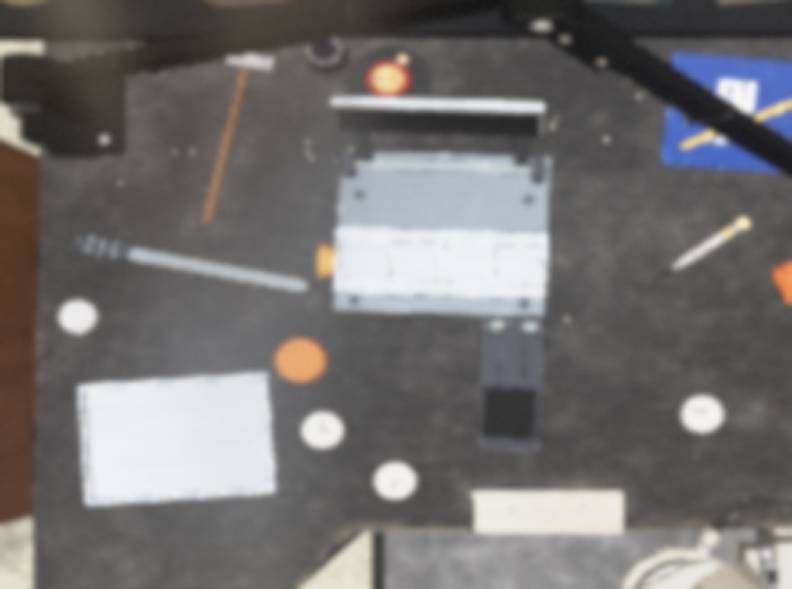

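View pics/sidez.png

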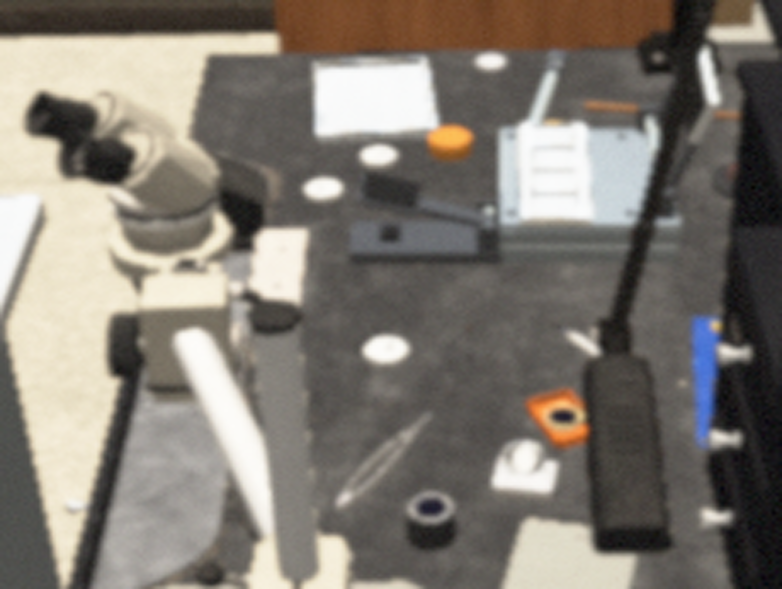

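```bash
cat > m.py <<'E'
from h import *
def blob_heads(f,g=None):
    pass
def white_discs(f, zc=0.009):
    """bright low-saturation round blobs on bench, returns list"""
    hsv=cv2.cvtColor(f['image'],cv2.COLOR_RGB2HSV)
    m=((hsv[...,2]>165)&(hsv[...,1]<60)).astype(np.uint8)
    n,l,s,c=cv2.connectedComponentsWithStats(m)
    out=[]
    for i in range(1,n):
        if 25<s[i,4]<220 and 0.5<s[i,2]/s[i,3]<3:
            p=ray_plane(f,*c[i],zc)
            if 0.3<p[0]<0.8 and -0.4<p[1]<0.5: out.append((c[i].round(1),s[i,2:5],p.round(4)))
    return out
E
python3 - <<'E'
from m import *
f=grab('top');g=grab('side')
for k in(f,g):
    for o in white_discs(k): print(*o)
    print()
P=pts(f);Q=pts(g)
# rod/press
sel=(P[...,2]>.036)&(P[...,2]<.056)&(P[...,0]>.5)&(P[...,0]<.75)&(P[...,1]>0)&(P[...,1]<.23)
A=P[sel]; print('press',len(A),cv2.minAreaRect(A[:,:2].astype(np.float32)))
for a in np.arange(.53,.74,.01):
    s=sel&(abs(P[...,0]-a)<.005); 
    if s.sum(): print(round(a,3),s.sum(),P[s][:,1].min().round(4),P[s][:,1].max().round(4),np.median(P[s][:,2]).round(4))
# tall stuff
for n,K in(('t',P),('s',Q)):
    s=(K[...,2]>.1)&(K[...,0]>.15)&(K[...,0]<.95)&(abs(K[...,1])<.5)
    T=K[s]
    H,xe,ye=np.histogram2d(T[:,0],T[:,1],bins=[np.arange(.15,.96,.05),np.arange(-.5,.51,.1)])
    for i in range(len(xe)-1):
        print(n,round(xe[i],2),[ (round(float(T[(T[:,0]>=xe[i])&(T[:,0]<xe[i+1])&(T[:,1]>=ye[j])&(T[:,1]<ye[j+1])][:,2].max()),2) if H[i,j] else 0) for j in range(len(ye)-1)])
E
```

```text
[304.2 145. ] [13  7 30] [ 0.708  -0.0957  0.009 ]
[304.8 179.8] [14 12 48] [ 0.6065 -0.0958  0.009 ]
[131.1 201.8] [11 11 91] [0.5461 0.4051 0.009 ]
[304.5 233.3] [ 12  12 113] [ 0.4528 -0.0927  0.009 ]
[199.  238.4] [ 11  12 107] [0.4403 0.2088 0.009 ]
[219.3 254.6] [ 12  12 114] [0.3939 0.1507 0.009 ]

[243.9 149.3] [ 9  6 41] [0.5415 0.3945 0.009 ]
[210.8 179.7] [11  8 61] [0.4351 0.2045 0.009 ]
[194.7 190.3] [12  8 70] [0.3894 0.1466 0.009 ]
[271.2 240.1] [ 9  8 34] [ 0.5966 -0.0936  0.009 ]
[213.1 242.2] [ 13  10 100] [ 0.4487 -0.0963  0.009 ]
[160.  297.5] [ 8 11 49] [ 0.3361 -0.2847  0.009 ]
[309.  296.2] [ 8  5 26] [ 0.6654 -0.2944  0.009 ]

press 2915 ((0.59737628698349, 0.11883705109357834), (0.17800605297088623, 0.18538221716880798), 87.6575698852539)
0.53 28 0.0341 0.0789 0.0385
0.54 42 0.034 0.1125 0.0447
0.55 172 0.034 0.1942 0.0456
0.56 233 0.0312 0.193 0.0473
0.57 208 0.0311 0.1929 0.0506
0.58 213 0.031 0.208 0.0483
0.59 242 0.031 0.2078 0.0488
0.6 200 0.0309 0.2077 0.0479
0.61 233 0.0308 0.1929 0.0504
0.62 176 0.0307 0.1925 0.047
0.63 226 0.0306 0.1906 0.0455
0.64 1
[... 1091 characters left out ...]
0, 0, 0, 0, 0]
s 0.3 [0, 0, 0, 0.22, 0.22, 0, 0, 0, 0, 0]
s 0.35 [0.31, 0, 0, 0, 0, 0, 0, 0, 0, 0]
s 0.4 [0.31, 0, 0, 0, 0, 0, 0, 0, 0, 0]
s 0.45 [0, 0, 0, 0, 0, 0, 0, 0, 0, 0]
s 0.5 [0, 0, 0, 0, 0, 0, 0, 0, 0, 0]
s 0.55 [0.15, 0.15, 0.15, 0, 0, 0, 0, 0, 0, 0]
s 0.6 [0.15, 0.15, 0.19, 0.26, 0, 0, 0, 0, 0, 0]
s 0.65 [0.35, 0.35, 0.35, 0.29, 0.39, 0.4, 0.16, 0, 0.15, 0.15]
s 0.7 [0.35, 0.35, 0.35, 0, 0.39, 0.43, 0.34, 0.3, 0.23, 0.23]
s 0.75 [0.35, 0.35, 0.35, 0, 0.28, 0.39, 0.27, 0.27, 0.26, 0.23]
s 0.8 [0.35, 0.35, 0.35, 0.34, 0.34, 0.34, 0.34, 0.34, 0.34, 0.34]
s 0.85 [0.35, 0.35, 0.35, 0.34, 0.34, 0.34, 0.34, 0.34, 0.34, 0.34]
s 0.9 [0.29, 0.29, 0.57, 0.56, 0.29, 0.29, 0.29, 0.29, 0.29, 0]
```

Run:
```python
from m import *
f=grab('top');g=grab('side')
for k,u0,u1,v0,v1 in((f,190,280,120,245),(g,195,300,150,225)):
    G=cv2.cvtColor(k['image'],cv2.COLOR_RGB2GRAY)
    m=(G>200).astype(np.uint8); m[:v0]=0;m[v1:]=0;m[:,:u0]=0;m[:,u1:]=0
    m=cv2.morphologyEx(m,cv2.MORPH_CLOSE,np.ones((5,5)))
    n,l,s,c=cv2.connectedComponentsWithStats(m); 
    for i in range(1,n):
        if s[i,4]>60:
            ys,xs=np.nonzero(l==i); 
            W=np.array([ray_plane(k,a,b,.049)[:2] for a,b in zip(xs,ys)],np.float32)
            print(s[i],c[i],W.mean(0).round(4),cv2.minAreaRect(W))
    im=k['image'][v0:v1,u0:u1,::-1]; s=6
    cv2.imwrite('pics/pz%d.png'%v0,cv2.resize(im,None,fx=s,fy=4.5,interpolation=cv2.INTER_CUBIC))
```

```text
[203 122  58  14 174] [228.87931034 131.27011494] [0.7409 0.1203] ((0.7477385401725769, 0.11196856200695038), (0.16047774255275726, 0.033093519508838654), 85.11860656738281)
[ 200  173   62   24 1331] [231.8174305  184.52516905] [0.5903 0.1123] ((0.5904258489608765, 0.11605347692966461), (0.17020708322525024, 0.06441701948642731), 89.6029281616211)
[194 233  11  11  92] [198.98913043 238.20652174] [0.4419 0.2033] ((0.4424806833267212, 0.2033136636018753), (0.027470456436276436, 0.02716190554201603), 45.0688362121582)
[195 150  34  33 765] [210.66797386 163.10065359] [0.4356 0.2369] ((0.4375065863132477, 0.22116392850875854), (0.09823206812143326, 0.18902592360973358), 3.688262462615967)
[ 248  154   45   48 1231] [267.45247766 184.5621446 ] [0.6002 0.1092] ((0.6082019209861755, 0.14929351210594177), (0.260660856962204, 0.1280406266450882), 74.88567352294922)
```

View pics/pz120.png

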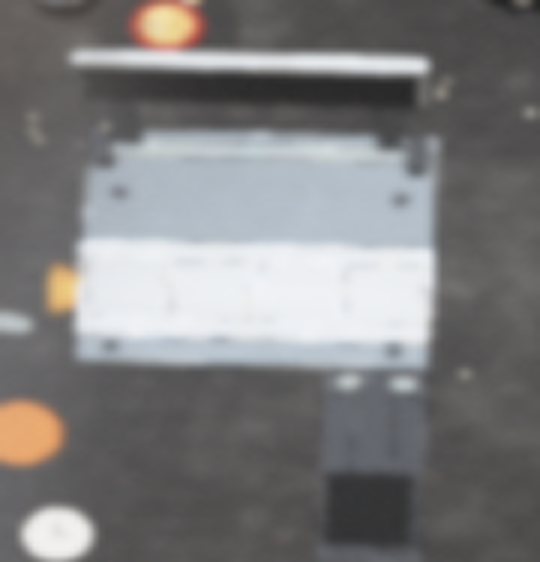

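View pics/pz150.png

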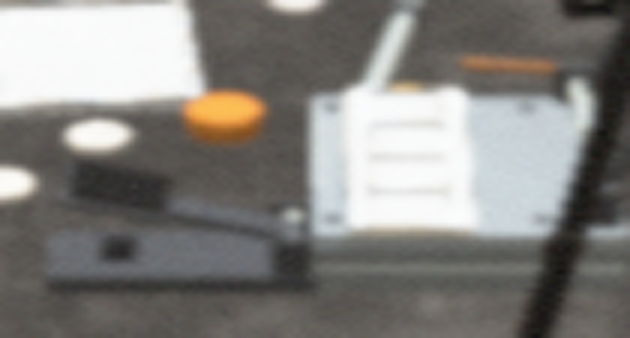

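```bash
python3 - <<'E'
from m import *
f=grab('top');g=grab('side')
for x,y in[(79,238),(436,250),(77,333),(430,343)]: print('t',ray_plane(f,190+x/6,120+y/4.5,.05).round(4))
for x,y in[(345,92),(463,92),(358,228),(478,230)]: print('s',ray_plane(g,195+x/6,150+y/4.5,.05).round(4))
for x,y in[(310,97),(308,235)]: print('s base',ray_plane(g,195+x/6,150+y/4.5,.044).round(4))
for x,y in[(77,360),(430,366)]: print('t base',ray_plane(f,190+x/6,120+y/4.5,.044).round(4))
# funnel
for x,y in[(48,270),(48,307)]: print('funnel',ray_plane(f,190+x/6,120+y/4.5,.027).round(4))
# pad top
for x,y in[(326,478),(413,474),(328,543),(408,545)]: print('padtop',ray_plane(f,190+x/6,120+y/4.5,.062).round(4))
for x,y in[(72,163),(170,180),(68,190),(160,208)]: print('padside',ray_plane(g,195+x/6,150+y/4.5,.062).round(4))
P=pts(f);Q=pts(g)
for K in(P,Q):
    s=(K[...,0]>.42)&(K[...,0]<.5)&(K[...,1]>.03)&(K[...,1]<.09)&(K[...,2]>.045)
    T=K[s];print('padpts',len(T),T.min(0).round(4),T.max(0).round(4),T.mean(0).round(4))
# rod: depth pts / steel color
for n,k,K in(('t',f,P),('s',g,Q)):
    s=(K[...,0]>.55)&(K[...,0]<.65)&(K[...,1]>.215)&(K[...,1]<.42)&(K[...,2]>.006)&(K[...,2]<.03)
    T=K[s];print(n,'rod',len(T)); 
    for a in np.arange(.22,.42,.01):
        q=T[abs(T[:,1]-a)<.005]
        if len(q): print(round(a,3),len(q),q.mean(0).round(4))
E
python3 - <<'E'
import sys; sys.path.insert(0,'.')
from h import *
f=grab('top');g=grab('side')
cv2.imwrite('pics/rodt.png',cv2.resize(f['image'][165:205,125:215,::-1],None,fx=8,fy=8,interpolation=cv2.INTER_CUBIC))
cv2.imwrite('pics/rods.png',cv2.resize(g['image'][135:185,235:305,::-1],None,fx=10,fy=10,interpolation=cv2.INTER_CUBIC))
E
```

```text
t [0.6234 0.1922 0.05  ]
t [0.6147 0.0261 0.05  ]
t [0.5642 0.193  0.05  ]
t [0.557  0.0294 0.05  ]
s [0.5609 0.186  0.05  ]
s [0.6194 0.184  0.05  ]
s [0.5597 0.0262 0.05  ]
s [0.6136 0.0222 0.05  ]
s base [0.5437 0.1902 0.044 ]
s base [0.5372 0.0284 0.044 ]
t base [0.5479 0.1937 0.044 ]
t base [0.5431 0.0294 0.044 ]
funnel [0.606  0.2099 0.027 ]
funnel [0.5825 0.2098 0.027 ]
padtop [0.4742 0.0775 0.062 ]
padtop [0.4764 0.0378 0.062 ]
padtop [0.4349 0.0768 0.062 ]
padtop [0.4335 0.0404 0.062 ]
padside [0.4298 0.0847 0.062 ]
padside [0.4752 0.0638 0.062 ]
padside [0.429  0.0543 0.062 ]
padside [0.4709 0.0331 0.062 ]
padpts 330 [0.4285 0.0373 0.0453] [0.4996 0.0814 0.0764] [0.4585 0.0596 0.0636]
padpts 237 [0.4251 0.0313 0.0451] [0.4986 0.0801 0.0752] [0.455  0.0518 0.0616]
t rod 395
0.22 8 [0.5852 0.2207 0.0087]
0.23 16 [0.5842 0.2296 0.0108]
0.24 17 [0.5818 0.2399 0.0115]
0.25 16 [0.5809 0.25   0.0126]
0.26 18 [0.5887 0.2598 0.0118]
0.27 18 [0.5822 0.2705 0.0127]
0.28 17 [0.5895 0.2799 0.0121]
0.29 18 [0.5896 0.2905 0.0128]
0.3 31 [0.6124 0.2996 0.0116]
0.31 23 [0.5949 0.3092 0.0115]
0.32 17 [0.5937 0.3199 0.0135]
0.33 21 [0.5983 0.3302 0.0121]
0.34 18 [0.6005 0.3406 0.0126]
0.35 16 [0.5993 0.3507 0.0136]
0.36 19 [0.6032 0.3602 0.014 ]
0.37 26 [0.6061 0.3704 0.0153]
0.38 22 [0.6058 0.38   0.0157]
0.39 24 [0.6038 0.3904 0.0166]
0.4 31 [0.5987 0.4001 0.0139]
0.41 11 [0.5728 0.4093 0.01  ]
s rod 118
0.25 1 [0.575  0.2517 0.0159]
0.26 4 [0.5785 0.2589 0.0134]
0.27 8 [0.58   0.2714 0.0115]
0.28 5 [0.5821 0.2781 0.0134]
0.29 9 [0.6085 0.292  0.0095]
0.3 17 [0.6132 0.2982 0.0104]
0.31 6 [0.5893 0.3105 0.012 ]
0.32 7 [0.591  0.3195 0.0136]
0.33 7 [0.593  0.3303 0.0118]
0.34 5 [0.5966 0.3414 0.0134]
0.35 6 [0.5959 0.3491 0.0133]
0.36 9 [0.6019 0.3616 0.0149]
0.37 9 [0.5997 0.3676 0.0158]
0.38 8 [0.5995 0.3797 0.014 ]
0.39 12 [0.6064 0.3903 0.0158]
0.4 5 [0.5967 0.4003 0.0154]
```

View pics/rodt.png

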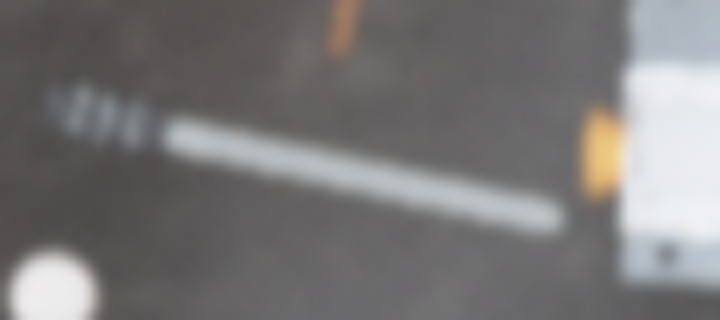

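View pics/rods.png

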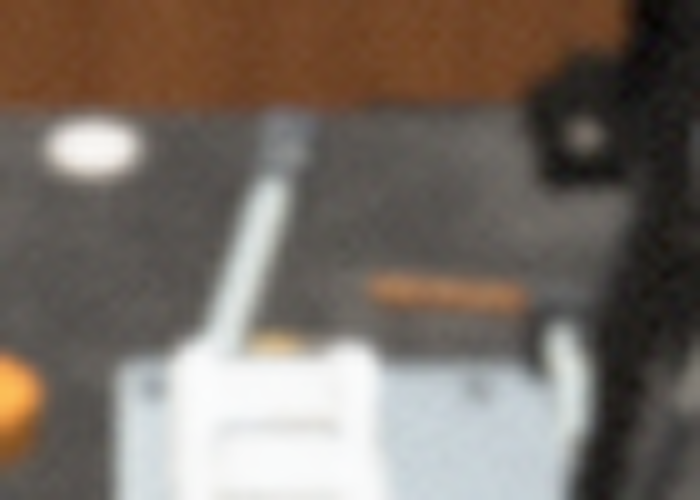

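```bash
cat > d.py <<'E'
from h import *
import sys
def target_R(az):
    z=np.array([np.cos(az),np.sin(az),0]);y=np.array([0,0,-1.]);x=np.cross(y,z); return np.stack([x,y,z],1)
def delta(x,y,z,azdeg):
    o=r.get_obs(); M=R.from_rotvec(o['orientation']).as_matrix()
    T=target_R(np.deg2rad(azdeg)); 
    rv=np.rad2deg(R.from_matrix(M.T@T).as_rotvec())
    dp=np.array([x,y,z])-o['tcp_pos']
    print('t',round(o['clock'],2),'tcp',o['tcp_pos'].round(4),'F',np.round(o['contact_force'],1),'w',round(o['grip_width'],4))
    print('turn(tool deg)',rv.round(1),' shift if in current axes mm',(M.T@dp*1e3).round(1),' after turn mm',(T.T@dp*1e3).round(1))
if __name__=='__main__': delta(*map(float,sys.argv[1:]))
E
python3 d.py .606 .382 .12 -10
python3 - <<'E'
from m import *
f=grab('top');g=grab('side')
print('t shoulder,tip,end',*[ray_plane(f,u,v,.010).round(4) for u,v in((145.6,181.9),(195.25,192.1),(131,178.1))])
print('s shoulder,end',*[ray_plane(g,235+a/10,135+b/10,.010).round(4) for a,b in((272,175),(288,112))])
E
```

```text
t 0.6 tcp [0.2332 0.6335 0.2503] F [-0.5  0.5 -0.2] w 0.0851
turn(tool deg) [-0.  79.8 -0. ]  shift if in current axes mm [ 436.7  130.3 -107.2]  after turn mm [182.9 130.3 410.8]
t shoulder,tip,end [0.6033 0.3637 0.01  ] [0.5728 0.2201 0.01  ] [0.6146 0.4061 0.01  ]
s shoulder,end [0.6016 0.3686 0.01  ] [0.6098 0.4129 0.01  ]
```

>>> {"api": "jog_arm", "payload": {
  "motion": [
    [1,[0,0,0],[0,7,0]],
    [1,[0,0,0],[0,7,0]],
    [1,[0,0,0],[0,7,0]],
    [1,[0,0,0],[0,7,0]],
    [1,[0,0,0],[0,7,0]],
    [1,[0,0,0],[0,7,0]],
    [1,[0,0,0],[0,7,0]],
    [1,[0,0,0],[0,7,0]],
    [1,[0,0,0],[0,7,0]],
    [1,[0,0,0],[0,7,0]]
  ]
}}

```text
clock: 1.53
tcp_pos: [0.2332, 0.6335, 0.2504]
orientation: [-1.204, 1.216, -1.216]
contact_force: [0.2, 0.6, 0.1]
grip_width: 0.085
```

```bash
python3 d.py .607 .385 .10 -12
```

```text
t 1.53 tcp [0.2332 0.6335 0.2504] F [0.2 0.6 0.1] w 0.085
turn(tool deg) [ 0.  11.4 -0. ]  shift if in current axes mm [244.9 150.3 376.2]  after turn mm [165.3 150.4 417.3]
```

Run:
```python
from m import *
f=grab('top',"top1");P=pts(f)
for u,v in[(20,150),(45,150),(45,220),(45,280),(60,200),(85,200),(110,200),(118,200),(122,200),(45,320),(100,320)]: print((u,v),P[v,u].round(3))
```

```text
(20, 150) [0.674 0.652 0.148]
(45, 150) [0.673 0.586 0.15 ]
(45, 220) [0.493 0.582 0.147]
(45, 280) [0.342 0.579 0.143]
(60, 200) [0.55  0.591 0.049]
(85, 200) [ 0.56   0.589 -0.115]
(110, 200) [ 0.573  0.59  -0.342]
(118, 200) [ 0.578  0.588 -0.426]
(122, 200) [0.552 0.434 0.002]
(45, 320) [ 0.038  1.042 -0.789]
(100, 320) [ 0.037  0.784 -0.789]
```

View pics/top1.png

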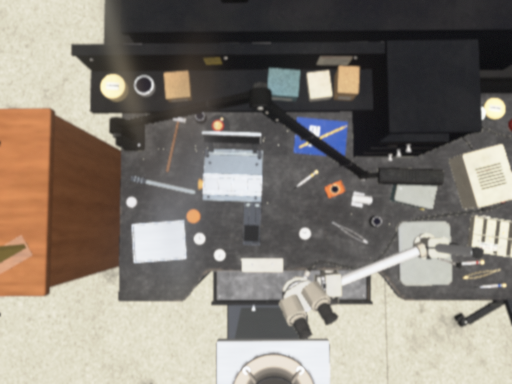

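>>> {"api": "jog_arm", "payload": {
  "motion": [
    [1,[0,0,0],[0,5.7,0]],
    [1,[0,0,0],[0,5.7,0]],
    [1,[0.015,0,0.037],[0,0,0]],
    [1,[0.015,0,0.037],[0,0,0]],
    [1,[0.015,0,0.037],[0,0,0]],
    [1,[0.015,0,0.037],[0,0,0]],
    [1,[0.015,0,0.037],[0,0,0]],
    [1,[0.015,0,0.037],[0,0,0]],
    [1,[0.015,0,0.037],[0,0,0]],
    [1,[0.015,0.0,0.037],[0,0,0]]
  ]
}}

```text
clock: 2.42
tcp_pos: [0.5004, 0.4551, 0.2505]
orientation: [-1.108, 1.355, -1.354]
contact_force: [0.6, 0.3, 0.1]
grip_width: 0.0855
```

```bash
python3 d.py .607 .385 .07 -12; python3 -c "
from h import *
print(r.get_obs()['joints'].round(3))"
```

```text
t 2.42 tcp [0.5004 0.4551 0.2505] F [0.6 0.3 0.1] w 0.0855
turn(tool deg) [-0.   0.6 -0. ]  shift if in current axes mm [ 47.7 180.5 118.4]  after turn mm [ 46.4 180.5 118.9]
[-1.102  0.5    0.392  1.572 -0.206  1.111 -0.86 ]
```

>>> {"api": "jog_arm", "payload": {
  "motion": [
    [0.5,[0.012,0.015,0.03],[0,0.6,0]],
    [0.5,[0.012,0.02,0.03],[0,0,0]],
    [0.5,[0.012,0.025,0.03],[0,0,0]],
    [0.5,[0.011,0.025,0.029],[0,0,0]],
    [0.5,[0,0.035,0],[0,0,0]],
    [0.5,[0,0.035,0],[0,0,0]],
    [0.5,[0,0.025,0],[0,0,0]],
    [0.5,[0,0,0],[0,0,0]],
    [0.5,[0,0,0],[0,0,0]]
  ]
}}

```text
clock: 3.17
tcp_pos: [0.6048, 0.3851, 0.0692]
orientation: [-1.105, 1.364, -1.364]
contact_force: [0.2, 0.3, 1.0]
grip_width: 0.0424
```

```bash
python3 d.py .607 .385 .021 -12
python3 - <<'E'
from m import *
f=grab('top');g=grab('side')
cv2.imwrite('pics/a1.png',cv2.resize(f['image'][150:240,100:215,::-1],None,fx=6,fy=6,interpolation=cv2.INTER_CUBIC))
cv2.imwrite('pics/a2.png',cv2.resize(g['image'][85:185,205:315,::-1],None,fx=6,fy=6,interpolation=cv2.INTER_CUBIC))
E
```

```text
t 3.17 tcp [0.6048 0.3851 0.0692] F [0.2 0.3 1. ] w 0.0424
turn(tool deg) [ 0.1 -0.1  0.1]  shift if in current axes mm [-0.4 48.2  2.3]  after turn mm [-0.3 48.2  2.2]
```

View pics/a1.png

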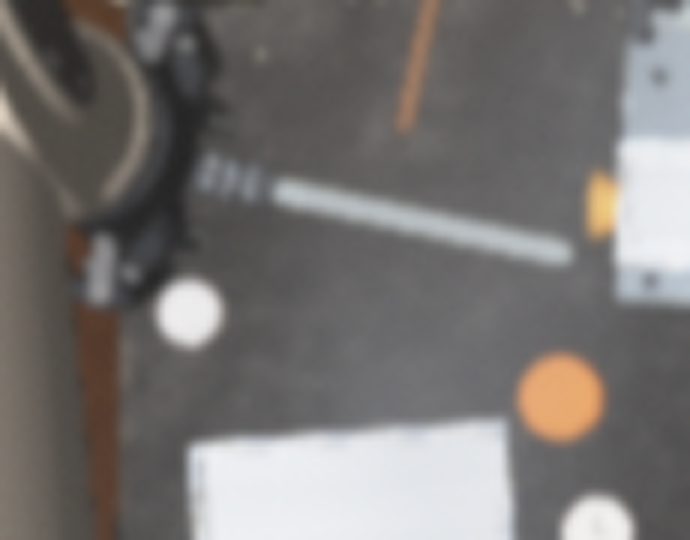

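View pics/a2.png

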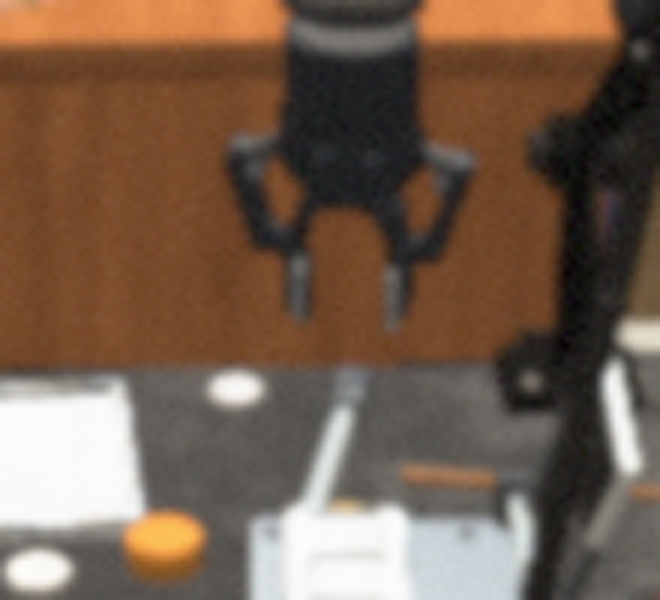

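Run:
```python
from m import *
g=grab('side')
for z in(.05,.053,.057): print(proj(g,(.6048,.3851,z)))
for s in(-1,1):
    a=np.deg2rad(-12);print(proj(g,(.6048+s*.028*np.cos(a),.3851+s*.028*np.sin(a),.053)))
```

```text
(np.float64(263.0545219908004), np.float64(139.47468964393585))
(np.float64(263.07014857068026), np.float64(138.66521460636898))
(np.float64(263.0910318940248), np.float64(137.5834341349601))
(np.float64(254.72291889906043), np.float64(137.98005985888386))
(np.float64(271.453316097097), np.float64(139.3533191938365))
```

>>> {"api": "jog_arm", "payload": {
  "force": 80,
  "motion": [
    [0.5,[0,0.02,0.001],[0,0,0]],
    [0.5,[0,0.015,0],[0,0,0]],
    [0.5,[0,0.0125,0],[0,0,0]],
    [0,[0,0,0],[0,0,0]],
    [0,[0,0,0],[0,0,0]],
    [0,[0,0,0],[0,0,0]],
    [0,[0,0,0],[0,0,0]],
    [0,[0,0,0],[0,0,0]]
  ]
}}

```text
clock: 3.98
tcp_pos: [0.6069, 0.3855, 0.0235]
orientation: [-1.1, 1.364, -1.364]
contact_force: [-0.4, 0.4, -1.5]
grip_width: 0.0137
```

```bash
python3 d.py .607 .385 .041 -2.4
```

```text
t 3.98 tcp [0.6069 0.3855 0.0235] F [-0.4  0.4 -1.5] w 0.0137
turn(tool deg) [-0.  -9.8 -0. ]  shift if in current axes mm [  0.4 -17.5   0.2]  after turn mm [  0.4 -17.5   0.1]
```

>>> {"api": "jog_arm", "payload": {
  "motion": [
    [0,[0,0,0],[0,0,0]],
    [0,[0,0,0],[0,0,0]]
  ]
}}

```text
clock: 4.15
tcp_pos: [0.6067, 0.3855, 0.0232]
orientation: [-1.1, 1.364, -1.364]
contact_force: [0.2, 0.3, -0.9]
grip_width: 0.0137
```

```bash
python3 d.py .607 .385 .041 -2.4;python3 - <<'E'
from m import *
f=grab('top');g=grab('side')
cv2.imwrite('pics/a3.png',cv2.resize(f['image'][150:240,100:215,::-1],None,fx=6,fy=6,interpolation=cv2.INTER_CUBIC))
cv2.imwrite('pics/a4.png',cv2.resize(g['image'][85:185,205:315,::-1],None,fx=6,fy=6,interpolation=cv2.INTER_CUBIC))
E
```

```text
t 4.15 tcp [0.6067 0.3855 0.0232] F [ 0.2  0.3 -0.9] w 0.0137
turn(tool deg) [-0.  -9.8 -0. ]  shift if in current axes mm [  0.4 -17.8   0.4]  after turn mm [  0.5 -17.8   0.3]
```

View pics/a3.png

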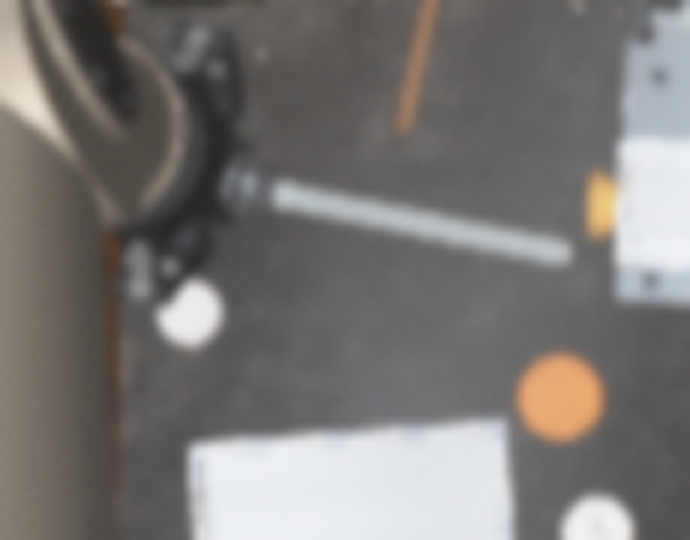

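View pics/a4.png

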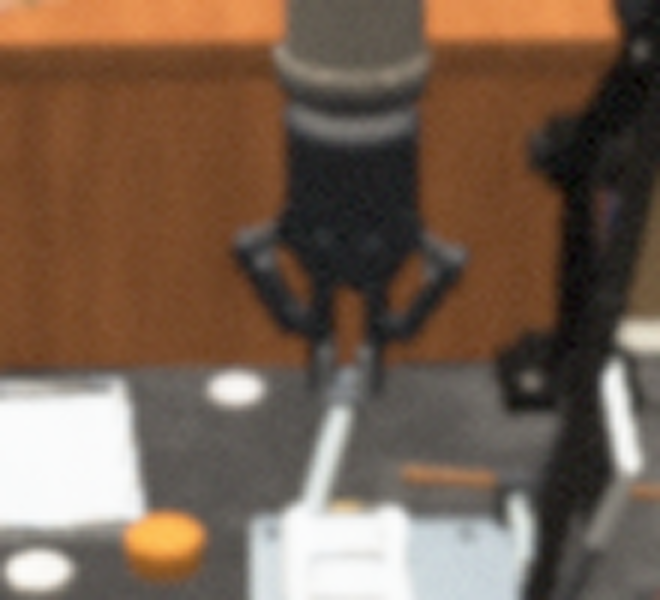

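>>> {"api": "jog_arm", "payload": {
  "motion": [
    [0,[0,-0.006,0],[0,0,0]],
    [0,[-0.01,-0.012,0],[0,0,0]],
    [0,[0,0,0],[0,-5,0]],
    [0,[0,0,0],[0,-4.8,0]],
    [0,[0,0,0],[0,0,0]]
  ]
}}

```text
clock: 4.67
tcp_pos: [0.6089, 0.3952, 0.0415]
orientation: [-1.19, 1.238, -1.238]
contact_force: [0.8, 0.2, -1.9]
grip_width: 0.0135
```

```bash
python3 d.py .601 .3835 .042 -2.4;python3 - <<'E'
from m import *
f=grab('top');g=grab('side')
cv2.imwrite('pics/a5.png',cv2.resize(f['image'][160:220,110:240,::-1],None,fx=6,fy=6,interpolation=cv2.INTER_CUBIC))
cv2.imwrite('pics/a6.png',cv2.resize(g['image'][85:185,205:315,::-1],None,fx=6,fy=6,interpolation=cv2.INTER_CUBIC))
P=pts(f)
for v in range(180,192):
  print(v,[ (u,*P[v,u].round(3)) for u in (150,170,190,194,196,197,198)])
E
```

```text
t 4.67 tcp [0.6089 0.3952 0.0415] F [ 0.8  0.2 -1.9] w 0.0135
turn(tool deg) [-0.   0.1 -0. ]  shift if in current axes mm [12.  -0.5 -7.4]  after turn mm [12.  -0.5 -7.4]
180 [(150, np.float64(0.606), np.float64(0.345), np.float64(0.032)), (170, np.float64(0.606), np.float64(0.289), np.float64(0.031)), (190, np.float64(0.606), np.float64(0.232), np.float64(0.031)), (194, np.float64(0.608), np.float64(0.225), np.float64(0.005)), (196, np.float64(0.609), np.float64(0.219), np.float64(0.001)), (197, np.float64(0.609), np.float64(0.217), np.float64(0.001)), (198, np.float64(0.608), np.float64(0.213), np.float64(0.005))]
181 [(150, np.float64(0.604), np.float64(0.345), np.float64(0.031)), (170, np.float64(0.603), np.float64(0.289), np.float64(0.03)), (190, np.float64(0.603), np.float64(0.232), np.float64(0.031)), (194, np.float64(0.606), np.float64(0.225), np.float64(0.0)), (196, np.float64(0.606), np.float64(0.219), np.float64(0.003)), (197, np.float64(0.606), np.float64(0.216), np.float64(0.003)), (198, np.float64(0.601), np.float64(0.207), np.float64(0.044))]
182 [(150, np.float64(0.6
[... 3787 characters left out ...]
float64(0.58), np.float64(0.225), np.float64(-0.001)), (196, np.float64(0.579), np.float64(0.218), np.float64(0.007)), (197, np.float64(0.579), np.float64(0.216), np.float64(0.005)), (198, np.float64(0.579), np.float64(0.213), np.float64(0.003))]
191 [(150, np.float64(0.577), np.float64(0.352), np.float64(0.003)), (170, np.float64(0.577), np.float64(0.295), np.float64(0.002)), (190, np.float64(0.577), np.float64(0.237), np.float64(-0.001)), (194, np.float64(0.577), np.float64(0.225), np.float64(0.003)), (196, np.float64(0.577), np.float64(0.219), np.float64(0.001)), (197, np.float64(0.577), np.float64(0.216), np.float64(0.001)), (198, np.float64(0.577), np.float64(0.213), np.float64(0.003))]
```

View pics/a5.png

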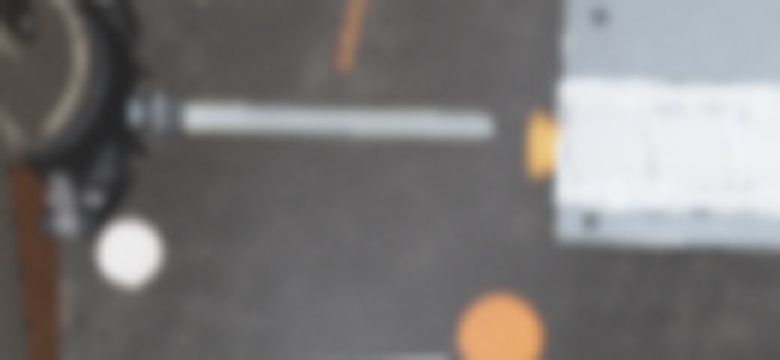

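View pics/a6.png

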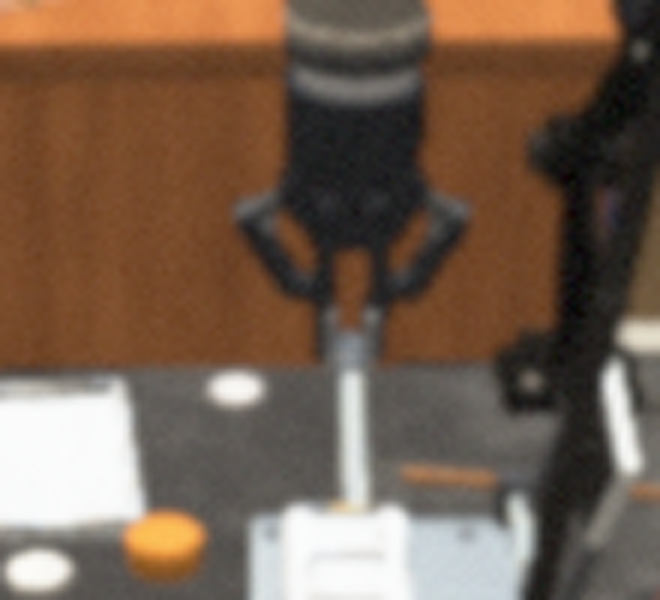

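>>> {"api": "jog_arm", "payload": {
  "motion": [
    [0,[0,-0.001,-0.009],[0,0,0]],
    [0,[0.005,0,0],[0,0,0]],
    [0,[0.01,0,0],[0,0,0]],
    [0,[0.01,0,0],[0,0,0]],
    [0,[0.007,0,0],[0,0,0]],
    [0,[0,0,0],[0,0,0]]
  ]
}}

```text
clock: 5.27
tcp_pos: [0.5991, 0.3596, 0.0419]
orientation: [-1.189, 1.242, -1.245]
contact_force: [0.2, -0.8, -1.5]
grip_width: 0.0135
```

```bash
python3 d.py .598 .228 .042 -2.4;python3 - <<'E'
from m import *
f=grab('top');g=grab('side')
cv2.imwrite('pics/a7.png',cv2.resize(f['image'][160:220,110:240,::-1],None,fx=6,fy=6,interpolation=cv2.INTER_CUBIC))
E
```

```text
t 5.27 tcp [0.5991 0.3596 0.0419] F [ 0.2 -0.8 -1.5] w 0.0135
turn(tool deg) [-0.  -0.2  0.1]  shift if in current axes mm [131.5   0.2   4.9]  after turn mm [ 1.315e+02 -1.000e-01  4.400e+00]
```

View pics/a7.png

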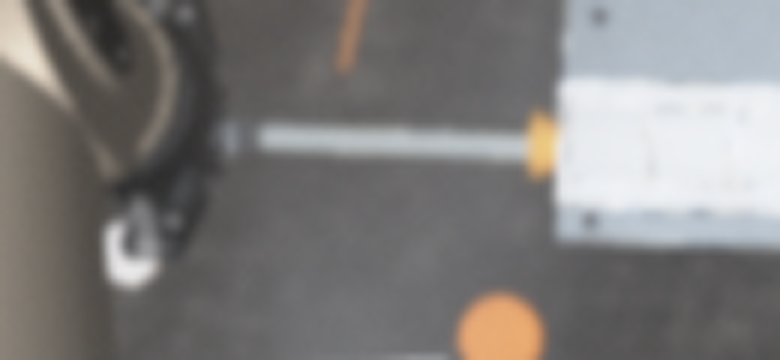

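>>> {"api": "jog_arm", "payload": {
  "motion": [
    [0,[0.006,0,0],[0,0,0]],
    [0,[0.006,0,0],[0,0,0]],
    [0,[0.006,0,0],[0,0,0]],
    [0,[0.006,0,0],[0,0,0]]
  ]
}}

```text
clock: 5.7
tcp_pos: [0.5974, 0.3389, 0.0419]
orientation: [-1.189, 1.24, -1.24]
contact_force: [0.5, 0.6, 0.2]
grip_width: 0.0138
```

>>> {"api": "jog_arm", "payload": {
  "motion": [
    [0,[0.006,0,0],[0,0,0]],
    [0,[0.006,0,0],[0,0,0]],
    [0,[0.006,0,0],[0,0,0]],
    [0,[0.006,0,0],[0,0,0]]
  ]
}}

```text
clock: 6.03
tcp_pos: [0.5963, 0.3148, 0.0418]
orientation: [-1.189, 1.24, -1.24]
contact_force: [-0.3, 1.3, -0.4]
grip_width: 0.0138
```

>>> {"api": "jog_arm", "payload": {
  "motion": [
    [0,[0.007,0,0],[0,0,0]],
    [0,[0.007,0,0],[0,0,0]],
    [0,[0.007,0,0],[0,0,0]],
    [0,[0.007,0,0],[0,0,0]],
    [0,[0.007,0,0],[0,0,0]]
  ]
}}

```text
clock: 6.45
tcp_pos: [0.5948, 0.2797, 0.0418]
orientation: [-1.189, 1.24, -1.24]
contact_force: [-0.0, 1.5, -0.1]
grip_width: 0.0136
```

>>> {"api": "jog_arm", "payload": {
  "motion": [
    [0,[0.006,0,0],[0,0,0]],
    [0,[0.006,0,0],[0,0,0]],
    [0,[0.006,0,0],[0,0,0]],
    [0,[0.005,0,0],[0,0,0]]
  ]
}}

```text
clock: 6.78
tcp_pos: [0.5939, 0.2568, 0.0418]
orientation: [-1.189, 1.24, -1.24]
contact_force: [-0.2, 0.8, 0.1]
grip_width: 0.0135
```

>>> {"api": "jog_arm", "payload": {
  "motion": [
    [0,[0.004,0,0],[0,0,0]],
    [0,[0.004,0,0],[0,0,0]],
    [0,[0.004,0,0],[0,0,0]],
    [0,[0.003,0,0],[0,0,0]]
  ]
}}

```text
clock: 7.12
tcp_pos: [0.5932, 0.2421, 0.0418]
orientation: [-1.189, 1.24, -1.24]
contact_force: [0.6, 0.5, -0.8]
grip_width: 0.0133
```

>>> {"api": "jog_arm", "payload": {
  "motion": [
    [0,[0.003,0,0],[0,0,0]],
    [0,[0.002,0,0],[0,0,0]]
  ]
}}

```text
clock: 7.28
tcp_pos: [0.593, 0.2372, 0.0418]
orientation: [-1.189, 1.24, -1.24]
contact_force: [0.0, 0.7, 0.0]
grip_width: 0.0134
```

>>> {"api": "jog_arm", "payload": {
  "motion": [
    [0,[0.002,0,0],[0,0,0]],
    [0,[0.001,0,0],[0,0,0]]
  ]
}}

```text
clock: 7.45
tcp_pos: [0.5929, 0.2353, 0.0419]
orientation: [-1.188, 1.24, -1.239]
contact_force: [0.5, 3.9, 0.3]
grip_width: 0.0136
```

Contact is starting; push on a little to see the force rise.

>>> {"api": "jog_arm", "payload": {
  "motion": [
    [0,[0.001,0,0],[0,0,0]],
    [0,[0.001,0,0],[0,0,0]]
  ]
}}

```text
clock: 7.62
tcp_pos: [0.5929, 0.2353, 0.0421]
orientation: [-1.187, 1.24, -1.237]
contact_force: [0.5, 7.9, -1.0]
grip_width: 0.0137
```

>>> {"api": "jog_arm", "payload": {
  "motion": [
    [0,[0.001,0,0],[0,0,0]],
    [0,[0.001,0,0],[0,0,0]]
  ]
}}

```text
clock: 7.78
tcp_pos: [0.5928, 0.2352, 0.0424]
orientation: [-1.185, 1.24, -1.235]
contact_force: [0.1, 11.6, 0.7]
grip_width: 0.0135
```

```bash
python3 d.py .598 .228 .042 -2.4;python3 - <<'E'
from m import *
f=grab('top');g=grab('side')
cv2.imwrite('pics/a8.png',cv2.resize(f['image'][160:220,110:240,::-1],None,fx=6,fy=6,interpolation=cv2.INTER_CUBIC))
E
```

```text
t 7.78 tcp [0.5928 0.2352 0.0424] F [ 0.1 11.6  0.7] w 0.0135
turn(tool deg) [-0.1  0.1 -0.3]  shift if in current axes mm [7.  0.3 5.5]  after turn mm [6.9 0.4 5.5]
```

View pics/a8.png

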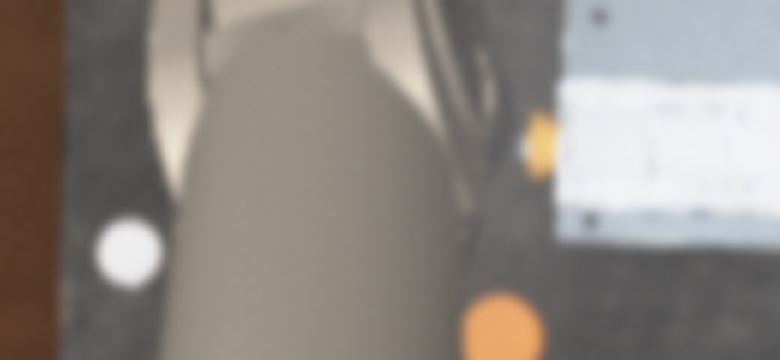

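>>> {"api": "jog_arm", "payload": {
  "motion": [
    [0.5,[0,0,0],[0,0,0]],
    [0.5,[0,0,0],[0,0,0]],
    [0.5,[0,0,0],[0,0,0]],
    [0.5,[-0.004,0,0],[0,0,0]],
    [0.5,[0,-0.03,0],[0,0,0]],
    [0.5,[0,-0.03,0],[0,0,0]],
    [0.5,[0,-0.02,0],[0,0,0]]
  ]
}}

```text
clock: 8.47
tcp_pos: [0.5936, 0.2343, 0.1238]
orientation: [-1.188, 1.24, -1.241]
contact_force: [-0.0, 0.3, 0.2]
grip_width: 0.0427
```

```bash
python3 d.py .437 .207 .10 -2.4;python3 - <<'E'
from m import *
f=grab('top');g=grab('side')
cv2.imwrite('pics/a9.png',cv2.resize(f['image'][160:260,110:240,::-1],None,fx=6,fy=6,interpolation=cv2.INTER_CUBIC))
cv2.imwrite('pics/a10.png',cv2.resize(g['image'][85:205,185:315,::-1],None,fx=6,fy=5,interpolation=cv2.INTER_CUBIC))
for k in (f,g):
  print(*white_discs(k),sep='\n')
print(r.get_obs()['joints'].round(2))
E
```

```text
t 8.47 tcp [0.5936 0.2343 0.1238] F [-0.   0.3  0.2] w 0.0427
turn(tool deg) [-0.1 -0.1 -0. ]  shift if in current axes mm [  34.    23.6 -155.4]  after turn mm [  33.8   23.8 -155.4]
(array([322.4, 130.4]), array([ 38,  14, 154], dtype=int32), array([ 0.7506, -0.1491,  0.009 ]))
(array([304.2, 145. ]), array([13,  7, 30], dtype=int32), array([ 0.708 , -0.0957,  0.009 ]))
(array([304.6, 179.9]), array([14, 12, 51], dtype=int32), array([ 0.606 , -0.0952,  0.009 ]))
(array([304.6, 233.3]), array([ 12,  12, 114], dtype=int32), array([ 0.4527, -0.0928,  0.009 ]))
(array([199.2, 238.3]), array([ 12,  12, 110], dtype=int32), array([0.4405, 0.2084, 0.009 ]))
(array([219.4, 254.6]), array([ 12,  12, 115], dtype=int32), array([0.3938, 0.1507, 0.009 ]))
(array([241.6, 278.1]), array([10,  6, 36], dtype=int32), array([0.3275, 0.0875, 0.009 ]))
(array([243.9, 149.3]), array([ 9,  6, 41], dtype=int32), array([0.5415, 0.3945, 0.009 ]))
(array([210.7, 179.7]), array([11,  8, 62], dtype=int32), array([0.435 , 0.2042, 0.009 ]))
(array([194.7, 190.3]), array([12,  8, 70], dtype=int32), array([0.3894, 0.1466, 0.009 ]))
(array([271.3, 240.2]), array([ 9,  8, 35], dtype=int32), array([ 0.5966, -0.0939,  0.009 ]))
(array([213.1, 242.3]), array([ 13,  10, 102], dtype=int32), array([ 0.4488, -0.0966,  0.009 ]))
(array([312. , 270.8]), array([ 9,  4, 27], dtype=int32), array([ 0.6839, -0.2121,  0.009 ]))
(array([309.1, 296.3]), array([ 8,  5, 27], dtype=int32), array([ 0.6655, -0.2946,  0.009 ]))
[-0.7   0.57  0.31  1.77 -0.22  0.83 -0.33]
```

View pics/a9.png

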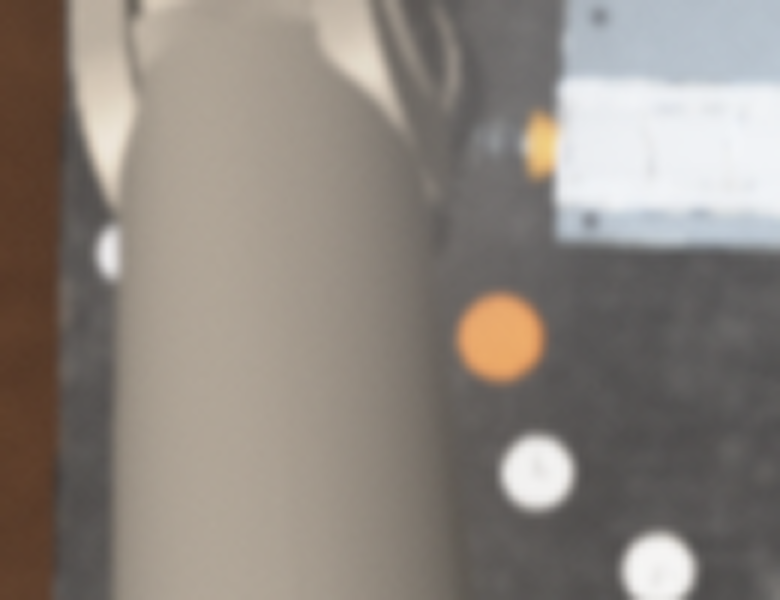

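View pics/a10.png

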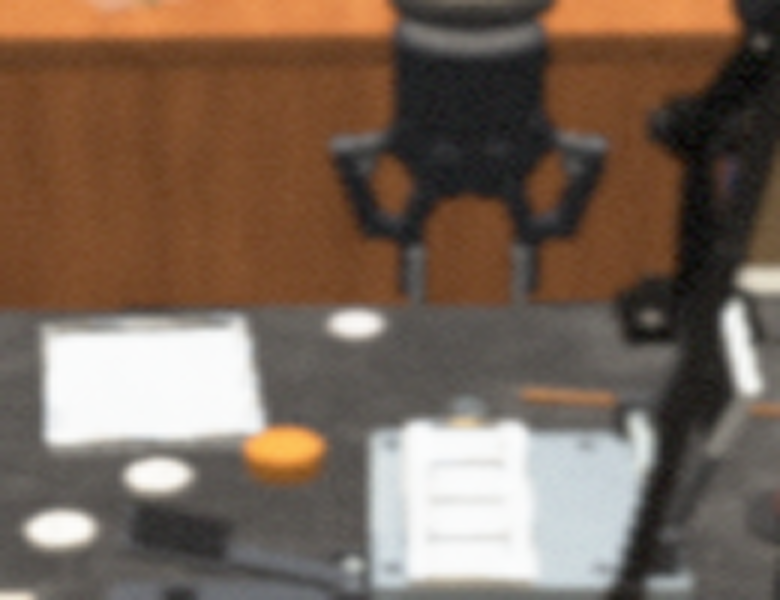

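>>> {"api": "jog_arm", "payload": {
  "motion": [
    [0.58,[0.007,0,-0.031],[0,0,0]],
    [0.58,[0.007,0,-0.031],[0,0,0]],
    [0.58,[0.007,0.005,-0.031],[0,0,0]],
    [0.58,[0.007,0.01,-0.031],[0,0,0]],
    [0.58,[0.006,0.01,-0.031],[0,0,0]],
    [0.58,[0,0.025,0],[0,0,0]],
    [0.58,[0,0,0],[0,0,0]]
  ]
}}

```text
clock: 9.15
tcp_pos: [0.4325, 0.2056, 0.0686]
orientation: [-1.197, 1.242, -1.239]
contact_force: [-0.7, 0.8, -0.3]
grip_width: 0.0496
```

```bash
python3 d.py .4375 .2065 .021 -2.4;python3 - <<'E'
from m import *
f=grab('top');g=grab('side')
cv2.imwrite('pics/b1.png',cv2.resize(g['image'][125:215,155:285,::-1],None,fx=6,fy=6,interpolation=cv2.INTER_CUBIC))
print(r.get_obs()['joints'].round(2))
o=r.get_obs()['tcp_pos']
for z in (.05,.053,.056): print(proj(g,(o[0],o[1],z)))
E
```

```text
t 9.15 tcp [0.4325 0.2056 0.0686] F [-0.7  0.8 -0.3] w 0.0496
turn(tool deg) [0.3 0.1 0.2]  shift if in current axes mm [-1.3 47.6  5.3]  after turn mm [-1.1 47.6  5. ]
[-0.8   0.45  0.28  2.16 -0.23  0.56 -0.4 ]
(np.float64(210.75325217932473), np.float64(167.62703953711366))
(np.float64(210.71363980001593), np.float64(166.76246418205506))
(np.float64(210.67394114537868), np.float64(165.89600579133995))
```

View pics/b1.png

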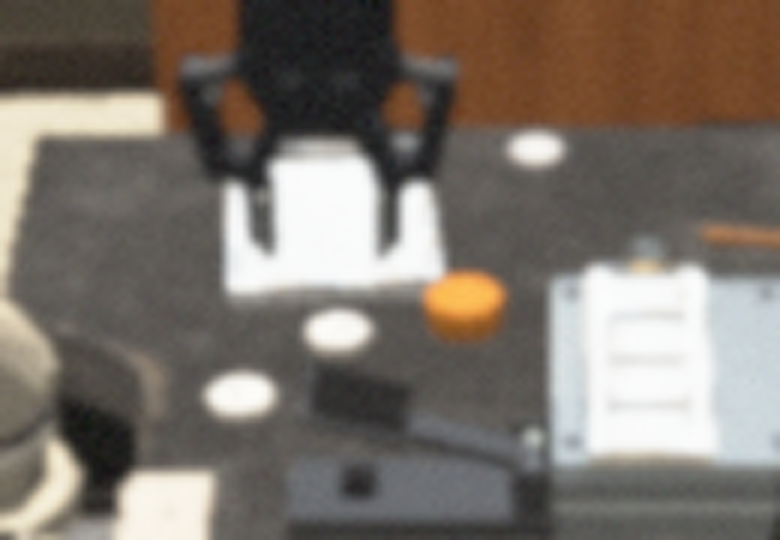

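>>> {"api": "jog_arm", "payload": {
  "force": 40,
  "motion": [
    [0.58,[-0.001,0.02,0.005],[0.3,0,0.2]],
    [0.58,[0,0.016,0],[0,0,0]],
    [0.58,[0,0.01,0],[0,0,0]],
    [0.58,[0,0,0],[0,0,0]]
  ]
}}

```text
clock: 9.58
tcp_pos: [0.4421, 0.2077, 0.0248]
orientation: [-1.184, 1.239, -1.241]
contact_force: [-0.1, -0.1, 0.7]
grip_width: 0.0494
```

>>> {"api": "jog_arm", "payload": {
  "force": 40,
  "motion": [
    [0,[0,0,0],[0,0,0]],
    [0,[0,0,0],[0,0,0]],
    [0,[0,0,0],[0,0,0]],
    [0,[0,0,0],[0,0,0]],
    [0,[0,0,0],[0,0,0]]
  ]
}}

```text
clock: 10.0
tcp_pos: [0.4411, 0.2086, 0.0282]
orientation: [-1.183, 1.24, -1.238]
contact_force: [-13.0, -0.4, 34.1]
grip_width: 0.0178
```

```bash
python3 d.py .4375 .2065 .12 -2.4;python3 - <<'E'
from m import *
g=grab('side')
cv2.imwrite('pics/b2.png',cv2.resize(g['image'][125:215,155:285,::-1],None,fx=6,fy=6,interpolation=cv2.INTER_CUBIC))
E
```

```text
t 10.0 tcp [0.4411 0.2086 0.0282] F [-13.   -0.4  34.1] w 0.0178
turn(tool deg) [-0.2 -0.  -0.3]  shift if in current axes mm [  1.8 -91.8  -3.1]  after turn mm [  2.3 -91.8  -3.5]
```

View pics/b2.png

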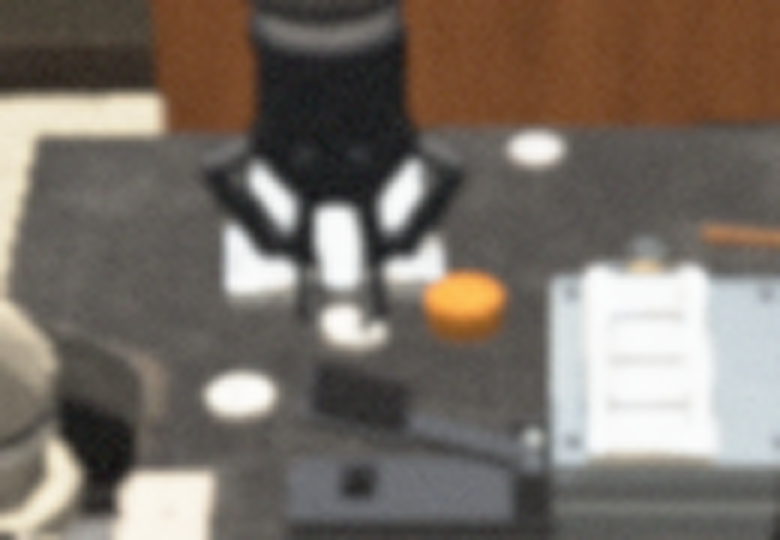

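>>> {"api": "jog_arm", "payload": {
  "motion": [
    [0.2,[0,-0.003,0],[0,0,0]],
    [0.3,[0,-0.01,0],[0,0,0]],
    [0.55,[0,-0.025,0],[0,0,0]],
    [0.55,[0,-0.03,0],[0,0,0]],
    [0.55,[0,-0.02,0],[0,0,0]],
    [0.55,[0,0,0],[0,0,0]],
    [0.55,[0,0,0],[0,0,0]]
  ]
}}

```text
clock: 10.63
tcp_pos: [0.4426, 0.2084, 0.1158]
orientation: [-1.178, 1.237, -1.24]
contact_force: [-0.4, -0.9, 0.2]
grip_width: 0.0471
```

```bash
python3 d.py .4375 .2065 .021 -2.4;python3 - <<'E'
from m import *
f=grab('top');g=grab('side')
cv2.imwrite('pics/b3.png',cv2.resize(g['image'][125:215,155:285,::-1],None,fx=6,fy=6,interpolation=cv2.INTER_CUBIC))
cv2.imwrite('pics/b4.png',cv2.resize(f['image'][200:280,150:280,::-1],None,fx=6,fy=6,interpolation=cv2.INTER_CUBIC))
for k in (f,g): print(*white_discs(k),sep='\n')
E
```

```text
t 10.63 tcp [0.4426 0.2084 0.1158] F [-0.4 -0.9  0.2] w 0.0471
turn(tool deg) [-0.5 -0.  -0.4]  shift if in current axes mm [ 2.7 94.8 -5.8]  after turn mm [ 2.1 94.8 -5. ]
(array([322.4, 130.4]), array([ 38,  14, 156], dtype=int32), array([ 0.7504, -0.1491,  0.009 ]))
(array([304.2, 145. ]), array([13,  7, 30], dtype=int32), array([ 0.708 , -0.0957,  0.009 ]))
(array([304.6, 179.9]), array([14, 12, 51], dtype=int32), array([ 0.606 , -0.0952,  0.009 ]))
(array([131.1, 201.8]), array([11, 11, 93], dtype=int32), array([0.5461, 0.405 , 0.009 ]))
(array([304.6, 233.3]), array([ 12,  12, 115], dtype=int32), array([ 0.4528, -0.0929,  0.009 ]))
(array([202.3, 234.8]), array([ 5,  9, 33], dtype=int32), array([0.4503, 0.1995, 0.009 ]))
(array([219.4, 254.6]), array([ 12,  12, 115], dtype=int32), array([0.3938, 0.1507, 0.009 ]))
(array([241.8, 277.9]), array([10,  5, 34], dtype=int32), array([0.3278, 0.0871, 0.009 ]))
(array([243.9, 149.3]), array([ 9,  6, 41], dtype=int32), array([0.5415, 0.3945, 0.009 ]))
(array([213. , 179.8]), array([11,  7, 62], dtype=int32), array([0.4418, 0.2035, 0.009 ]))
(array([194.7, 190.3]), array([12,  8, 70], dtype=int32), array([0.3894, 0.1466, 0.009 ]))
(array([271.3, 240.2]), array([ 9,  8, 35], dtype=int32), array([ 0.5966, -0.0939,  0.009 ]))
(array([213.1, 242.3]), array([ 13,  10, 102], dtype=int32), array([ 0.4488, -0.0966,  0.009 ]))
(array([309. , 296.2]), array([ 8,  5, 26], dtype=int32), array([ 0.6654, -0.2944,  0.009 ]))
```

View pics/b3.png

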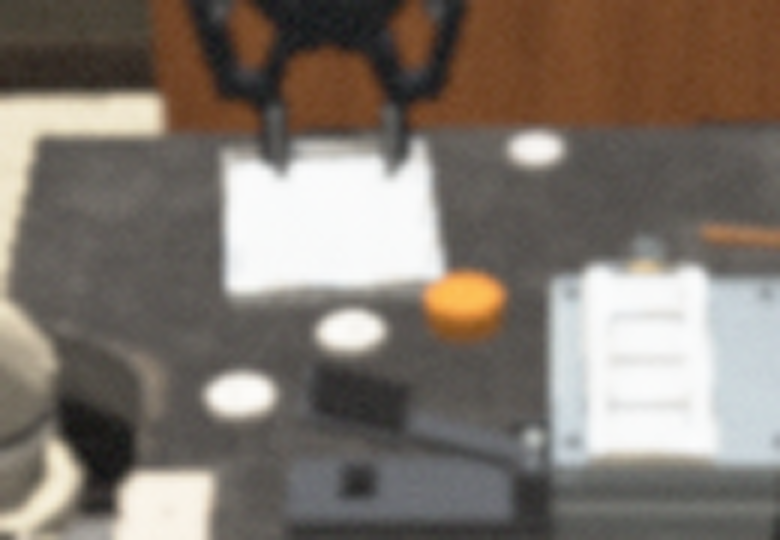

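View pics/b4.png

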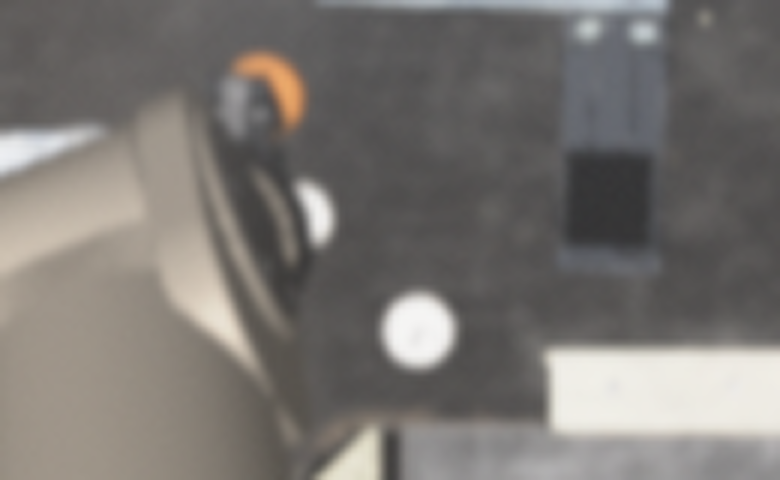

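>>> {"api": "jog_arm", "payload": {
  "motion": [
    [0.5,[0.002,0.03,0.001],[-0.5,0,-0.4]],
    [0.5,[0,0.03,0],[0,0,0]],
    [0.5,[0,0.015,0],[0,0,0]],
    [0.5,[0,0,0],[0,0,0]],
    [0.5,[0,0,0],[0,0,0]],
    [0.5,[0,0,0],[0,0,0]]
  ]
}}

```text
clock: 11.23
tcp_pos: [0.4425, 0.2055, 0.0391]
orientation: [-1.194, 1.241, -1.241]
contact_force: [0.4, 0.1, 0.7]
grip_width: 0.0431
```

```bash
python3 d.py .4435 .2065 .0195 -2.4;python3 - <<'E'
from m import *
g=grab('side')
cv2.imwrite('pics/b5.png',cv2.resize(g['image'][125:215,155:285,::-1],None,fx=6,fy=6,interpolation=cv2.INTER_CUBIC))
E
```

```text
t 11.23 tcp [0.4425 0.2055 0.0391] F [0.4 0.1 0.7] w 0.0431
turn(tool deg) [ 0.2 -0.   0.2]  shift if in current axes mm [-1.1 19.6  1. ]  after turn mm [-1.  19.6  1. ]
```

View pics/b5.png

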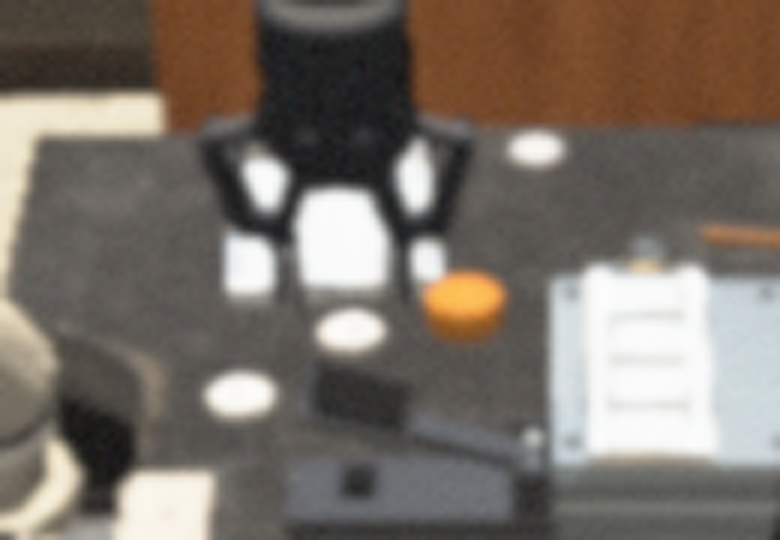

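>>> {"api": "jog_arm", "payload": {
  "motion": [
    [0.5,[-0.001,0.01,0],[0,0,0]],
    [0.5,[0,0.0095,0],[0,0,0]],
    [0.5,[0,0,0],[0,0,0]]
  ]
}}

```text
clock: 11.53
tcp_pos: [0.4414, 0.2065, 0.0181]
orientation: [-1.196, 1.241, -1.24]
contact_force: [0.2, -0.2, 0.4]
grip_width: 0.0426
```

>>> {"api": "jog_arm", "payload": {
  "force": 40,
  "motion": [
    [0.3,[0,0,0],[0,0,0]],
    [0.3,[0,0,0],[0,0,0]],
    [0.2,[0,0,0],[0,0,0]],
    [0.1,[0,0,0],[0,0,0]],
    [0,[0,0,0],[0,0,0]],
    [0,[0,0,0],[0,0,0]]
  ]
}}

```text
clock: 12.03
tcp_pos: [0.4423, 0.2066, 0.0194]
orientation: [-1.194, 1.241, -1.241]
contact_force: [0.0, 0.5, -0.6]
grip_width: 0.0277
```

```bash
python3 d.py .5907 .170 .12 -2.4
```

```text
t 12.03 tcp [0.4423 0.2066 0.0194] F [ 0.   0.5 -0.6] w 0.0277
turn(tool deg) [ 0.2 -0.   0.2]  shift if in current axes mm [  30.6 -101.   149.5]  after turn mm [  30.3 -100.6  149.9]
```

>>> {"api": "jog_arm", "payload": {
  "motion": [
    [0,[0,-0.01,0],[0,0,0]],
    [0,[0,-0.03,0],[0,0,0]],
    [0,[0,-0.035,0.01],[0,0,0]],
    [0,[0,-0.025,0.02],[0,0,0]],
    [0,[0.01,0,0.032],[0,0,0]],
    [0,[0.01,0,0.032],[0,0,0]],
    [0,[0.01,0,0.032],[0,0,0]],
    [0,[0,0,0.02],[0,0,0]],
    [0,[0,0,0],[0,0,0]],
    [0,[0,0,0],[0,0,0]]
  ]
}}

```text
clock: 12.87
tcp_pos: [0.5877, 0.1702, 0.1193]
orientation: [-1.193, 1.242, -1.242]
contact_force: [-1.9, 0.8, 0.1]
grip_width: 0.0282
```

```bash
python3 d.py .5907 .170 .0675 -2.4
python3 - <<'E'
from m import *
f=grab('top');g=grab('side')
cv2.imwrite('pics/b6.png',cv2.resize(g['image'][115:215,195:325,::-1],None,fx=6,fy=6,interpolation=cv2.INTER_CUBIC))
cv2.imwrite('pics/b7.png',cv2.resize(f['image'][130:230,150:280,::-1],None,fx=6,fy=6,interpolation=cv2.INTER_CUBIC))
E
```

```text
t 12.87 tcp [0.5877 0.1702 0.1193] F [-1.9  0.8  0.1] w 0.0282
turn(tool deg) [ 0.2 -0.1  0.2]  shift if in current axes mm [-0.1 51.8  3.2]  after turn mm [ 0.1 51.8  3. ]
```

View pics/b6.png

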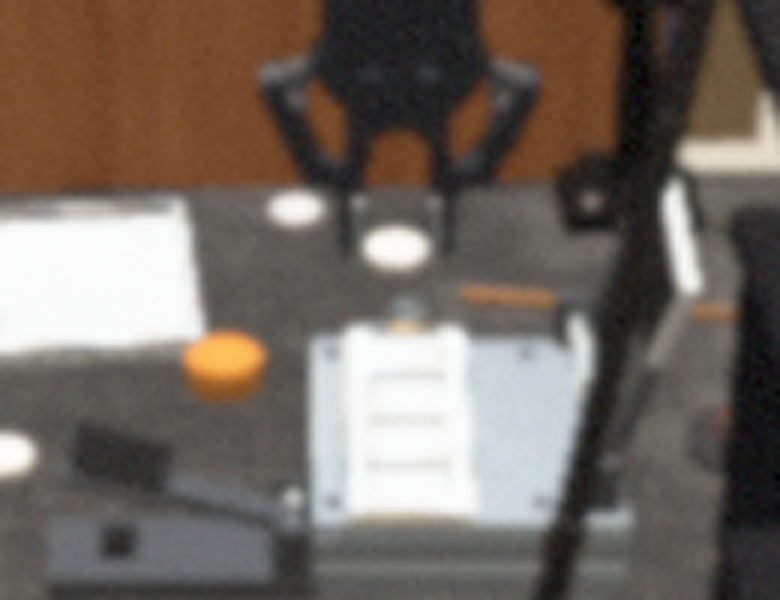

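View pics/b7.png

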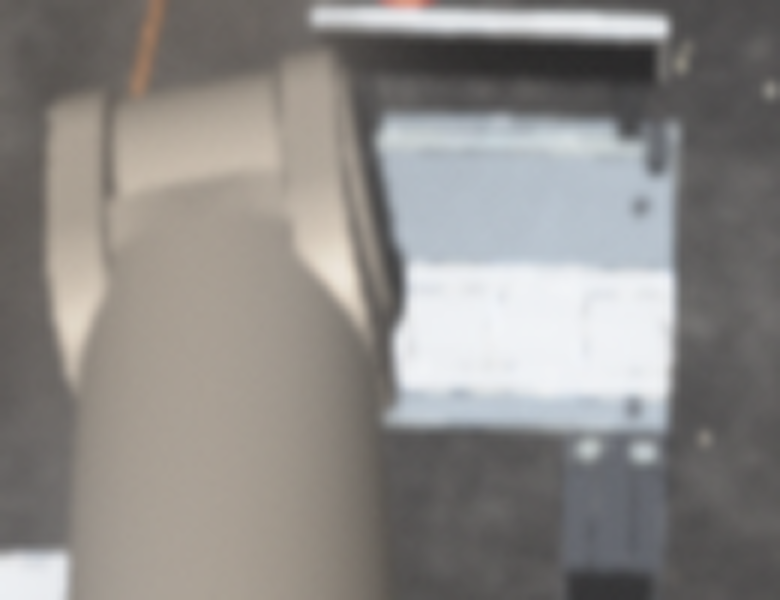

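Run:
```python
from m import *
g=grab('side')
G=cv2.cvtColor(g['image'],cv2.COLOR_RGB2GRAY).astype(float)
for c in range(258,270,2):
    p=G[168:204,c]; print(c,p.astype(int).tolist())
for u,v in((263.3,177.7),(263.3,185),(263,192.5)): print(ray_plane(g,u,v,.05).round(4))
# held head centre in side at actual height
print('head', ray_plane(g,195+396/6,115+247/6,.1193-.0194+.008).round(4))
for u in (352,345,475,463): pass
```

```text
258 [126, 160, 196, 236, 248, 250, 250, 250, 246, 235, 238, 246, 248, 249, 249, 245, 232, 232, 243, 249, 250, 250, 249, 243, 232, 239, 248, 250, 250, 250, 248, 241, 212, 172, 139, 119]
260 [145, 179, 208, 237, 248, 250, 250, 250, 244, 234, 241, 248, 250, 250, 250, 246, 235, 235, 246, 250, 251, 251, 251, 246, 235, 241, 249, 250, 250, 250, 249, 241, 210, 167, 135, 117]
262 [174, 197, 215, 238, 248, 250, 250, 249, 242, 230, 239, 249, 251, 251, 250, 248, 238, 237, 247, 250, 251, 251, 251, 246, 236, 242, 249, 250, 251, 251, 249, 240, 208, 162, 136, 116]
264 [152, 177, 203, 236, 247, 250, 249, 248, 241, 228, 239, 248, 250, 251, 251, 247, 237, 236, 246, 250, 251, 251, 250, 245, 232, 241, 249, 250, 251, 251, 249, 239, 208, 162, 132, 114]
266 [118, 146, 187, 233, 247, 249, 249, 248, 239, 225, 237, 247, 250, 250, 249, 246, 237, 236, 245, 250, 250, 251, 249, 241, 230, 239, 248, 250, 250, 250, 250, 242, 212, 164, 133, 115]
268 [127, 178, 221, 241, 247, 245, 244, 245, 240, 232, 236, 247, 250, 250, 250, 247, 241, 240, 247, 249, 250, 250, 247, 238, 227, 238, 245, 249, 250, 251, 250, 245, 216, 163, 132, 115]
[0.5905 0.1438 0.05  ]
[0.588  0.1043 0.05  ]
[0.5847 0.0656 0.05  ]
head [0.5843 0.1684 0.1079]
```

>>> {"api": "jog_arm", "payload": {
  "motion": [
    [0,[-0.001,0.015,0.004],[0,0,0]],
    [0,[0,0.015,0],[0,0,0]],
    [0,[0,0.012,0],[0,0,0]],
    [0,[0,0,0],[0,0,0]],
    [0,[0,0,0],[0,0,0]]
  ]
}}

```text
clock: 13.43
tcp_pos: [0.5899, 0.1716, 0.0764]
orientation: [-1.196, 1.242, -1.24]
contact_force: [0.2, -1.1, -0.2]
grip_width: 0.0287
```

```bash
python3 d.py .5915 .171 .0675 -2.4
python3 - <<'E'
from m import *
f=grab('top');g=grab('side')
cv2.imwrite('pics/b8.png',cv2.resize(g['image'][145:205,225:305,::-1],None,fx=9,fy=9,interpolation=cv2.INTER_CUBIC))
E
```

```text
t 13.43 tcp [0.5899 0.1716 0.0764] F [ 0.2 -1.1 -0.2] w 0.0287
turn(tool deg) [0.3 0.  0.2]  shift if in current axes mm [0.5 8.9 1.7]  after turn mm [0.5 8.9 1.7]
```

View pics/b8.png

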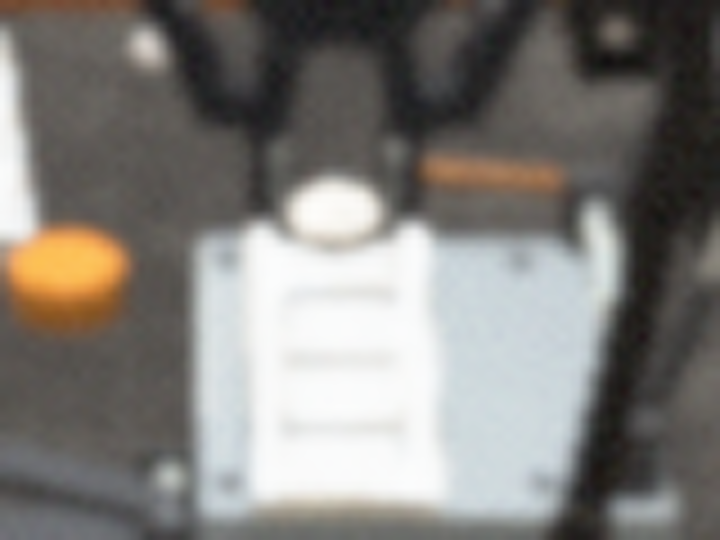

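Run:
```python
from m import *
g=grab('side')
for v in (167.7,168.1,168.5): print(ray_plane(g,225+334/9,145+(v-145),.065).round(4))
for y in(292,358,427): print(ray_plane(g,225+342/9,145+y/9,.0485).round(4))
f=grab('top');P=pts(f)
```

```text
[0.5887 0.1756 0.065 ]
[0.5886 0.1733 0.065 ]
[0.5884 0.171  0.065 ]
[0.5899 0.1477 0.0485]
[0.5874 0.1079 0.0485]
[0.5849 0.0682 0.0485]
```

>>> {"api": "jog_arm", "payload": {
  "motion": [
    [0,[0.002,0.002,0.002],[0,0,0]],
    [0,[0,0.003,0],[0,0,0]],
    [0,[0,0.003,0],[0,0,0]],
    [0,[0,0,0],[0,0,0]],
    [0,[0,0,0],[0,0,0]]
  ]
}}

```text
clock: 14.05
tcp_pos: [0.5933, 0.1691, 0.069]
orientation: [-1.194, 1.241, -1.242]
contact_force: [0.4, -1.2, 2.7]
grip_width: 0.0281
```

```bash
python3 d.py .592 .1698 .0665 -2.4
python3 - <<'E'
from m import *
f=grab('top');g=grab('side')
cv2.imwrite('pics/b9.png',cv2.resize(g['image'][145:205,225:305,::-1],None,fx=9,fy=9,interpolation=cv2.INTER_CUBIC))
E
```

```text
t 14.05 tcp [0.5933 0.1691 0.069 ] F [ 0.4 -1.2  2.7] w 0.0281
turn(tool deg) [ 0.2 -0.   0.2]  shift if in current axes mm [-0.6  2.5 -1.3]  after turn mm [-0.6  2.5 -1.3]
```

View pics/b9.png

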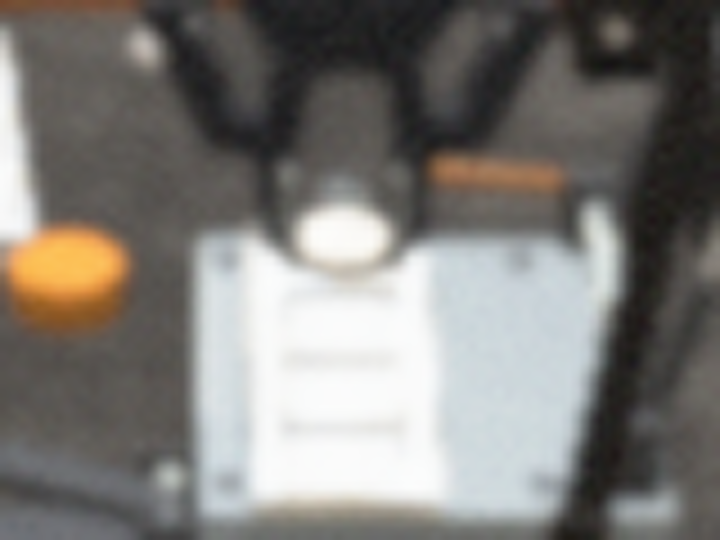

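>>> {"api": "jog_arm", "payload": {
  "motion": [
    [0.45,[0,-0.0015,-0.001],[0,0,0]],
    [0.45,[0,0,0],[0,0,0]],
    [0.45,[0,0,0],[0,0,0]],
    [0.45,[0,0,0],[0,0,0]],
    [0.45,[0,-0.01,0],[0,0,0]],
    [0.5,[0,-0.03,0],[0,0,0]],
    [0.5,[0,-0.03,0],[0,0,0]],
    [0.5,[0,-0.0,-0.03],[0,0,0]],
    [0.5,[0,-0.0,-0.04],[0,0,0]],
    [0.5,[0,-0.0,-0.03],[0,0,0]]
  ]
}}

```text
clock: 14.98
tcp_pos: [0.4904, 0.1738, 0.1416]
orientation: [-1.193, 1.242, -1.241]
contact_force: [-0.3, 0.3, 0.4]
grip_width: 0.0427
```

```bash
python3 d.py .394 .149 .0175 -2.4
python3 - <<'E'
from m import *
f=grab('top');g=grab('side')
cv2.imwrite('pics/c1.png',cv2.resize(g['image'][145:215,175:305,::-1],None,fx=6,fy=6,interpolation=cv2.INTER_CUBIC))
cv2.imwrite('pics/c2.png',cv2.resize(f['image'][160:270,150:280,::-1],None,fx=6,fy=5,interpolation=cv2.INTER_CUBIC))
P=pts(f)
print(P[184,205:225,2].round(3),P[181:189,213,2].round(3))
for k in (f,g): print(*[o for o in white_discs(k)],sep='\n')
E
```

```text
t 14.98 tcp [0.4904 0.1738 0.1416] F [-0.3  0.3  0.4] w 0.0427
turn(tool deg) [ 0.2 -0.   0.2]  shift if in current axes mm [ 28.5 124.5 -94.9]  after turn mm [ 28.8 124.1 -95.3]
[0.058 0.054 0.056 0.055 0.054 0.058 0.054 0.06  0.058 0.056 0.056 0.053
 0.056 0.052 0.051 0.047 0.051 0.053 0.043 0.051] [0.058 0.06  0.059 0.058 0.057 0.054 0.059 0.054]
(array([322.4, 130.4]), array([ 38,  14, 155], dtype=int32), array([ 0.7505, -0.1491,  0.009 ]))
(array([304.2, 145. ]), array([13,  7, 30], dtype=int32), array([ 0.708 , -0.0957,  0.009 ]))
(array([304.6, 179.9]), array([14, 12, 51], dtype=int32), array([ 0.606 , -0.0952,  0.009 ]))
(array([131.1, 201.8]), array([11, 11, 93], dtype=int32), array([0.5461, 0.405 , 0.009 ]))
(array([304.6, 233.3]), array([ 12,  12, 115], dtype=int32), array([ 0.4528, -0.0929,  0.009 ]))
(array([219.4, 254.6]), array([ 12,  12, 115], dtype=int32), array([0.3938, 0.1507, 0.009 ]))
(array([241.8, 277.9]), array([10,  5, 34], dtype=int32), array([0.3278, 0.0871, 0.009 ]))
(array([243.9, 149.3]), array([ 9,  6, 41], dtype=int32), array([0.5415, 0.3945, 0.009 ]))
(array([194.7, 190.3]), array([12,  8, 70], dtype=int32), array([0.3894, 0.1466, 0.009 ]))
(array([271.3, 240.2]), array([ 9,  8, 35], dtype=int32), array([ 0.5966, -0.0939,  0.009 ]))
(array([213.1, 242.3]), array([ 13,  10, 102], dtype=int32), array([ 0.4488, -0.0966,  0.009 ]))
(array([160. , 297.6]), array([ 9, 15, 60], dtype=int32), array([ 0.3363, -0.2851,  0.009 ]))
(array([309. , 296.2]), array([ 8,  5, 26], dtype=int32), array([ 0.6654, -0.2944,  0.009 ]))
```

View pics/c1.png

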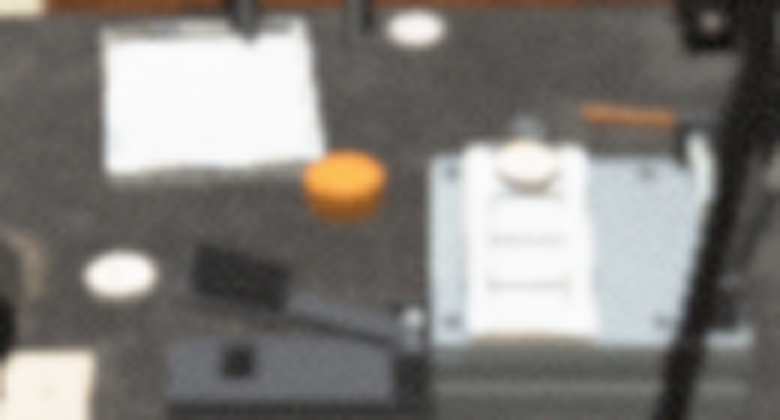

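View pics/c2.png

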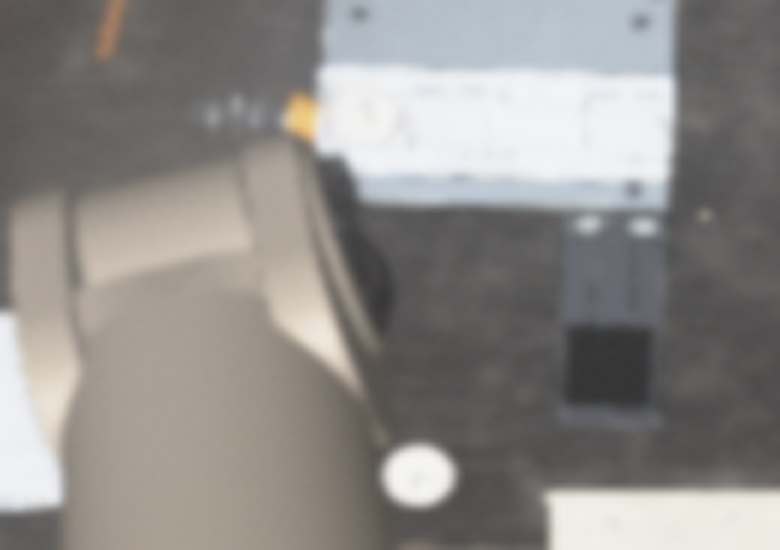

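```bash
cat >> m.py <<'E'
def plane(f,u,v,rad):
    P=pts(f); V,U=np.mgrid[0:384,0:512]; s=(np.hypot(U-u,V-v)<rad)&np.isfinite(P[...,2])
    T=P[s]; A=np.c_[T[:,:2]-T[:,:2].mean(0),np.ones(len(T))]; c,*_=np.linalg.lstsq(A,T[:,2],rcond=None)
    return len(T),'z',c[2].round(4),'tilt deg',np.rad2deg(c[:2]).round(1)
E
python3 - <<'E'
from m import *
for i in range(3):
    f=grab('top'); print(plane(f,150+363/6,160+117/5,4.6), plane(f,150+363/6+28,160+117/5+1,4.6),plane(f,219.4,254.6,4.6))
E
```

```text
(65, 'z', np.float64(0.0569), 'tilt deg', array([0.5, 3.6])) (66, 'z', np.float64(0.0485), 'tilt deg', array([-0.9, -2.6])) (64, 'z', np.float64(0.0094), 'tilt deg', array([-0.7, -0.4]))
(65, 'z', np.float64(0.0568), 'tilt deg', array([ 1.4, -1.1])) (66, 'z', np.float64(0.0483), 'tilt deg', array([4.7, 3.8])) (64, 'z', np.float64(0.0095), 'tilt deg', array([-0.7, -1.5]))
(66, 'z', np.float64(0.0571), 'tilt deg', array([-1. ,  1.4])) (65, 'z', np.float64(0.0486), 'tilt deg', array([ 1.3, -1.1])) (64, 'z', np.float64(0.0096), 'tilt deg', array([4. , 3.5]))
```

```bash
python3 d.py .3915 .1487 .06 -2.4; python3 -c "
from h import *
print(r.get_obs()['joints'].round(2))"
```

```text
t 15.23 tcp [0.4932 0.1742 0.1416] F [ 0.5 -0.5 -0.1] w 0.0425
turn(tool deg) [ 0.1 -0.   0.1]  shift if in current axes mm [  29.5   81.9 -100.4]  after turn mm [  29.7   81.6 -100.6]
[-0.74  0.38  0.35  2.03 -0.19  0.76 -0.32]
```

>>> {"api": "jog_arm", "payload": {
  "motion": [
    [0.5,[0.01,0.01,-0.035],[0,0,0]],
    [0.5,[0.01,0.02,-0.035],[0,0,0]],
    [0.5,[0.01,0.02,-0.031],[0,0,0]],
    [0.5,[0,0.03,0],[0,0,0]],
    [0.5,[0,0,0],[0,0,0]],
    [0.5,[0,0,0],[0,0,0]],
    [0.5,[0,0,0],[0,0,0]]
  ]
}}

```text
clock: 15.82
tcp_pos: [0.3925, 0.1485, 0.0622]
orientation: [-1.191, 1.24, -1.242]
contact_force: [0.4, 0.6, 0.2]
grip_width: 0.0425
```

```bash
python3 d.py .3915 .1487 .0205 -2.4
python3 - <<'E'
from m import *
print(r.get_obs()['joints'].round(2))
f=grab('top');g=grab('side')
cv2.imwrite('pics/c3.png',cv2.resize(g['image'][135:215,135:265,::-1],None,fx=6,fy=6,interpolation=cv2.INTER_CUBIC))
print(*[o for o in white_discs(g)],sep='\n')
E
```

```text
t 15.82 tcp [0.3925 0.1485 0.0622] F [0.4 0.6 0.2] w 0.0425
turn(tool deg) [ 0.  -0.1  0.1]  shift if in current axes mm [-0.3 41.7 -1. ]  after turn mm [-0.2 41.7 -1. ]
[-0.76  0.39  0.29  2.31 -0.24  0.47 -0.32]
(array([243.9, 149.3]), array([ 9,  6, 41], dtype=int32), array([0.5415, 0.3945, 0.009 ]))
(array([206.2, 156.7]), array([ 7, 11, 61], dtype=int32), array([0.4164, 0.3478, 0.009 ]))
(array([195.9, 167.2]), array([ 10,  15, 114], dtype=int32), array([0.3863, 0.2811, 0.009 ]))
(array([194.7, 190.3]), array([12,  8, 70], dtype=int32), array([0.3894, 0.1466, 0.009 ]))
(array([271.2, 240.1]), array([ 9,  8, 36], dtype=int32), array([ 0.5965, -0.0936,  0.009 ]))
(array([213.2, 242.3]), array([ 14,  10, 104], dtype=int32), array([ 0.4489, -0.0968,  0.009 ]))
(array([311.8, 270.7]), array([ 9,  4, 26], dtype=int32), array([ 0.6836, -0.212 ,  0.009 ]))
(array([309.1, 296.3]), array([ 8,  5, 27], dtype=int32), array([ 0.6655, -0.2946,  0.009 ]))
```

View pics/c3.png

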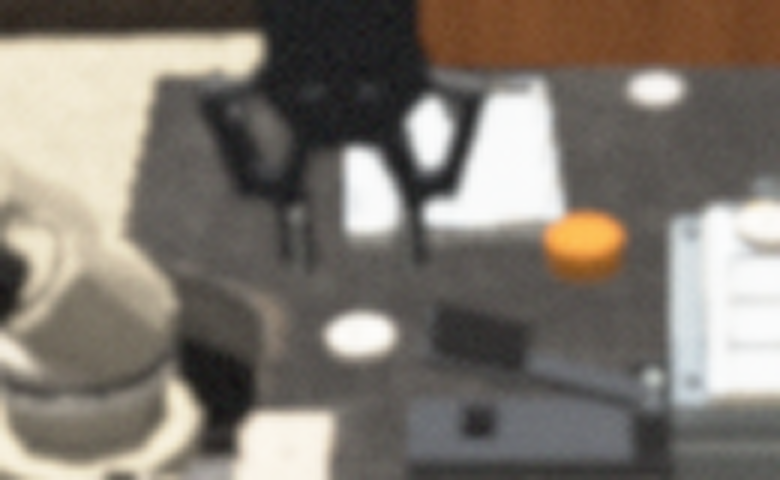

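>>> {"api": "jog_arm", "payload": {
  "motion": [
    [0.5,[0,0.02,0],[0,0,0]],
    [0.5,[0,0.015,0],[0,0,0]],
    [0.5,[0,0.0065,0],[0,0,0]],
    [0.5,[0,0,0],[0,0,0]],
    [0.5,[0,0,0],[0,0,0]]
  ]
}}

```text
clock: 16.33
tcp_pos: [0.3904, 0.1479, 0.0202]
orientation: [-1.193, 1.241, -1.241]
contact_force: [0.2, -0.0, -0.3]
grip_width: 0.0428
```

```bash
python3 d.py .392 .1487 .0205 -2.4
python3 - <<'E'
from m import *
print(r.get_obs()['joints'].round(2))
g=grab('side')
cv2.imwrite('pics/c4.png',cv2.resize(g['image'][135:215,135:265,::-1],None,fx=6,fy=6,interpolation=cv2.INTER_CUBIC))
E
```

```text
t 16.33 tcp [0.3904 0.1479 0.0202] F [ 0.2 -0.  -0.3] w 0.0428
turn(tool deg) [ 0.2 -0.   0.2]  shift if in current axes mm [-0.9 -0.3  1.6]  after turn mm [-0.9 -0.3  1.6]
[-0.7   0.48  0.23  2.32 -0.29  0.37 -0.27]
```

View pics/c4.png

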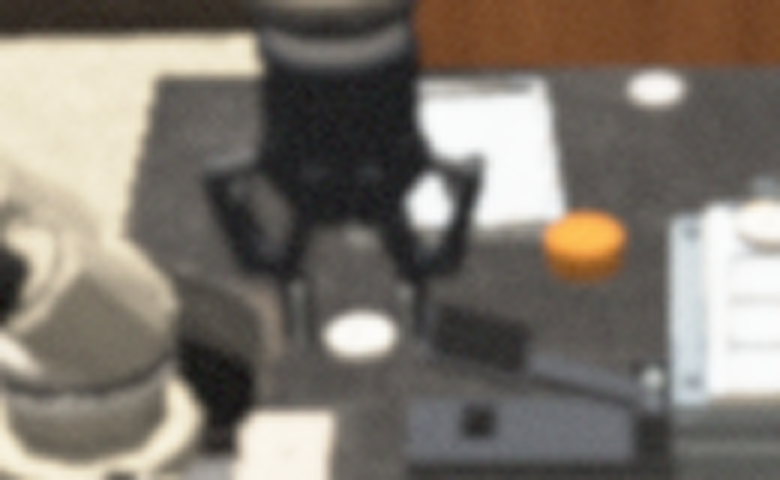

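Fingers straddle the head (inner edges at px 313 and 408, head 325–398). Closing.

>>> {"api": "jog_arm", "payload": {
  "force": 50,
  "motion": [
    [0.3,[0,0,0.001],[0,0,0]],
    [0.3,[0,0,0],[0,0,0]],
    [0.2,[0,0,0],[0,0,0]],
    [0.1,[0,0,0],[0,0,0]],
    [0,[0,0,0],[0,0,0]],
    [0,[0,0,0],[0,0,0]],
    [0,[0,0,0],[0,0,0]]
  ]
}}

```text
clock: 16.97
tcp_pos: [0.3914, 0.148, 0.0208]
orientation: [-1.192, 1.241, -1.241]
contact_force: [-0.6, -0.9, 8.7]
grip_width: 0.0273
```

```bash
python3 d.py .5905 .130 .12 -2.4
python3 - <<'E'
from m import *
g=grab('side')
# nest1 head measured in both
f=grab('top')
print(ray_plane(f,150+363/6,160+117/5,.056), ray_plane(g,175+528/6,145+164/6,.056))
E
```

```text
t 16.97 tcp [0.3914 0.148  0.0208] F [-0.6 -0.9  8.7] w 0.0273
turn(tool deg) [ 0.1 -0.   0.1]  shift if in current axes mm [  9.8 -99.6 199.5]  after turn mm [  9.6 -99.2 199.7]
[0.59312142 0.17101852 0.056     ] [0.59074873 0.16406118 0.056     ]
```

>>> {"api": "jog_arm", "payload": {
  "force": 50,
  "motion": [
    [0.42,[0,0,0],[0,0,0]],
    [0.42,[0,-0.0025,0],[0,0,0]],
    [0.42,[0,0,0],[0,0,0]],
    [0.2,[0,0,0],[0,0,0]],
    [0.1,[0,0,0],[0,0,0]],
    [0,[0,0,0],[0,0,0]],
    [0,[0,0,0],[0,0,0]]
  ]
}}

```text
clock: 17.65
tcp_pos: [0.3909, 0.1479, 0.0228]
orientation: [-1.193, 1.241, -1.241]
contact_force: [-2.8, -1.1, 14.1]
grip_width: 0.0272
```

>>> {"api": "jog_arm", "payload": {
  "motion": [
    [0,[0,-0.01,0],[0,0,0]],
    [0,[0,-0.03,0],[0,0,0]],
    [0,[0,-0.035,0.01],[0,0,0]],
    [0,[0,-0.022,0.02],[0,0,0]],
    [0,[0.002,0,0.035],[0,0,0]],
    [0,[0.002,0,0.035],[0,0,0]],
    [0,[0.002,0,0.035],[0,0,0]],
    [0,[0.002,0,0.035],[0,0,0]],
    [0,[0.002,0,0.029],[0,0,0]],
    [0,[0,0,0],[0,0,0]]
  ]
}}

```text
clock: 18.48
tcp_pos: [0.595, 0.1282, 0.119]
orientation: [-1.189, 1.239, -1.246]
contact_force: [0.6, -0.1, 0.4]
grip_width: 0.027
```

>>> {"api": "jog_arm", "payload": {
  "motion": [
    [0,[0,0.02,0],[0,0,0]],
    [0,[0,0.015,0],[0,0,0]],
    [0,[0,0,0],[0,0,0]],
    [0,[0,0,0],[0,0,0]]
  ]
}}

```text
clock: 18.82
tcp_pos: [0.5881, 0.1293, 0.0828]
orientation: [-1.197, 1.243, -1.24]
contact_force: [1.0, 0.1, -0.2]
grip_width: 0.0265
```

```bash
python3 d.py .5903 .129 .0715 -2.4
python3 - <<'E'
from m import *
f=grab('top');g=grab('side')
cv2.imwrite('pics/c5.png',cv2.resize(g['image'][145:205,225:305,::-1],None,fx=9,fy=9,interpolation=cv2.INTER_CUBIC))
E
```

```text
t 18.82 tcp [0.5881 0.1293 0.0828] F [ 1.   0.1 -0.2] w 0.0265
turn(tool deg) [ 0.3 -0.   0.3]  shift if in current axes mm [ 0.2 11.3  2.3]  after turn mm [ 0.3 11.3  2.2]
```

View pics/c5.png

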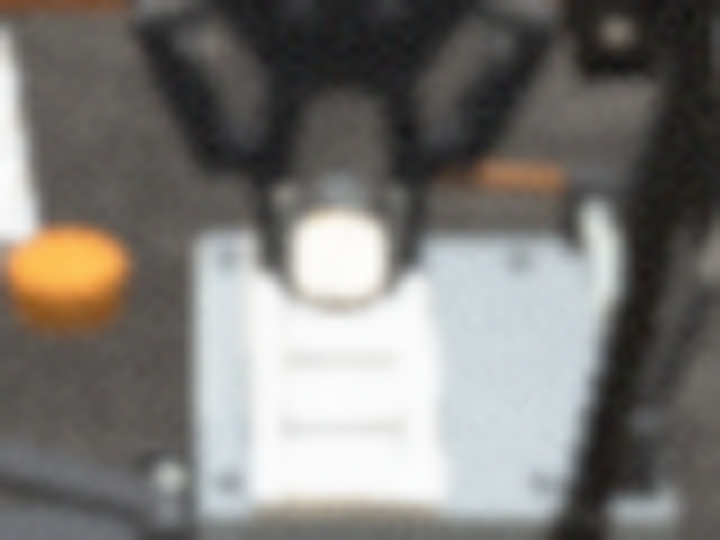

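>>> {"api": "jog_arm", "payload": {
  "motion": [
    [0,[0,0.004,0.0005],[0,0,0]],
    [0,[0,0.004,0],[0,0,0]],
    [0,[0,0,0],[0,0,0]],
    [0,[0,0,0],[0,0,0]]
  ]
}}

```text
clock: 19.25
tcp_pos: [0.5896, 0.1295, 0.0755]
orientation: [-1.194, 1.241, -1.241]
contact_force: [-0.4, -0.8, -0.8]
grip_width: 0.0264
```

```bash
python3 d.py .5903 .129 .0705 -2.4
python3 - <<'E'
from m import *
f=grab('top');g=grab('side')
cv2.imwrite('pics/c6.png',cv2.resize(g['image'][145:205,225:305,::-1],None,fx=9,fy=9,interpolation=cv2.INTER_CUBIC))
E
python3 d.py .5903 .129 .0705 -2.4
```

```text
t 19.25 tcp [0.5896 0.1295 0.0755] F [-0.4 -0.8 -0.8] w 0.0264
turn(tool deg) [ 0.2 -0.   0.2]  shift if in current axes mm [0.4 5.  0.7]  after turn mm [0.5 5.  0.7]
t 19.35 tcp [0.5898 0.1295 0.0757] F [-0.5 -0.9  0.9] w 0.0263
turn(tool deg) [ 0.2 -0.   0.2]  shift if in current axes mm [0.4 5.2 0.6]  after turn mm [0.5 5.2 0.5]
```

View pics/c6.png

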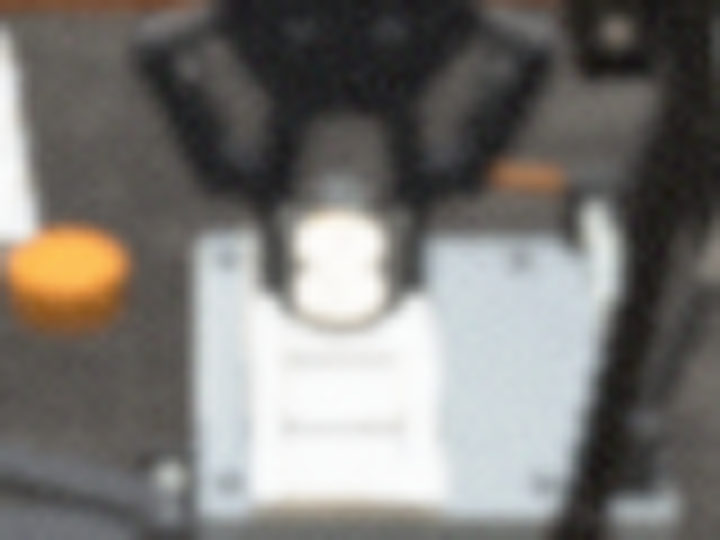

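Run:
```python
from m import *
g=grab('side')
for y in (286,290,294): print(ray_plane(g,225+340/9,145+y/9,.061).round(4))
```

```text
[0.588 0.131 0.061]
[0.5878 0.1286 0.061 ]
[0.5877 0.1262 0.061 ]
```

>>> {"api": "jog_arm", "payload": {
  "motion": [
    [0,[0,0.002,0.001],[0,0,0]],
    [0,[0,0.0015,0],[0,0,0]],
    [0,[0,0.001,0],[0,0,0]],
    [0,[0,0,0],[0,0,0]]
  ]
}}

```text
clock: 19.73
tcp_pos: [0.5905, 0.1293, 0.0707]
orientation: [-1.195, 1.242, -1.241]
contact_force: [-0.6, 0.0, 0.2]
grip_width: 0.0269
```

>>> {"api": "jog_arm", "payload": {
  "motion": [
    [0,[0,0.001,0],[0,0,0]],
    [0,[0,0,0],[0,0,0]],
    [0,[0,0,0],[0,0,0]]
  ]
}}

```text
clock: 19.98
tcp_pos: [0.5908, 0.1294, 0.0701]
orientation: [-1.194, 1.241, -1.241]
contact_force: [-0.2, -0.1, 1.5]
grip_width: 0.0262
```

>>> {"api": "jog_arm", "payload": {
  "motion": [
    [0.45,[0,0,0],[0,0,0]],
    [0.45,[0,0,0],[0,0,0]],
    [0.45,[0,0,0],[0,0,0]],
    [0.45,[0,0,0],[0,0,0]],
    [0.45,[0,-0.01,0],[0,0,0]],
    [0.5,[0,-0.03,0],[0,0,0]],
    [0.5,[0,-0.035,0],[0,0,0]],
    [0.5,[0.02,-0.0,-0.03],[0,0,0]],
    [0.5,[0.02,-0.0,-0.03],[0,0,0]],
    [0.5,[0.02,-0.0,-0.03],[0,0,0]]
  ]
}}

```text
clock: 20.82
tcp_pos: [0.4981, 0.0731, 0.1468]
orientation: [-1.192, 1.24, -1.241]
contact_force: [-0.6, -1.4, -0.5]
grip_width: 0.0427
```

```bash
python3 - <<'E'
from m import *
f=grab('top');g=grab('side')
cv2.imwrite('pics/c7.png',cv2.resize(g['image'][135:255,175:305,::-1],None,fx=6,fy=5,interpolation=cv2.INTER_CUBIC))
cv2.imwrite('pics/c8.png',cv2.resize(f['image'][160:270,190:320,::-1],None,fx=6,fy=5,interpolation=cv2.INTER_CUBIC))
for k in (f,g): print(*[o for o in white_discs(k)],sep='\n')
E
python3 d.py .451 -.0947 .07 -2.4
```

```text
(array([322.4, 130.4]), array([ 38,  14, 156], dtype=int32), array([ 0.7504, -0.1491,  0.009 ]))
(array([304.3, 144.9]), array([13,  7, 31], dtype=int32), array([ 0.7083, -0.0957,  0.009 ]))
(array([304.6, 179.9]), array([14, 12, 51], dtype=int32), array([ 0.606 , -0.0952,  0.009 ]))
(array([131.1, 201.8]), array([11, 11, 93], dtype=int32), array([0.5461, 0.405 , 0.009 ]))
(array([304.6, 233.2]), array([ 12,  13, 116], dtype=int32), array([ 0.453 , -0.0929,  0.009 ]))
(array([271.2, 240.1]), array([ 9,  8, 36], dtype=int32), array([ 0.5965, -0.0936,  0.009 ]))
(array([213.1, 242.3]), array([ 13,  10, 102], dtype=int32), array([ 0.4488, -0.0966,  0.009 ]))
(array([311.8, 270.8]), array([ 9,  4, 26], dtype=int32), array([ 0.6835, -0.2122,  0.009 ]))
(array([309. , 296.2]), array([ 8,  5, 26], dtype=int32), array([ 0.6654, -0.2944,  0.009 ]))
t 20.92 tcp [0.493  0.0696 0.1455] F [ 1.1  0.1 -0.8] w 0.0426
turn(tool deg) [ 0.5 -0.3  0.3]  shift if in current axes mm [165.8  76.5 -33.6]  after turn mm [166.   75.5 -35. ]
```

View pics/c7.png

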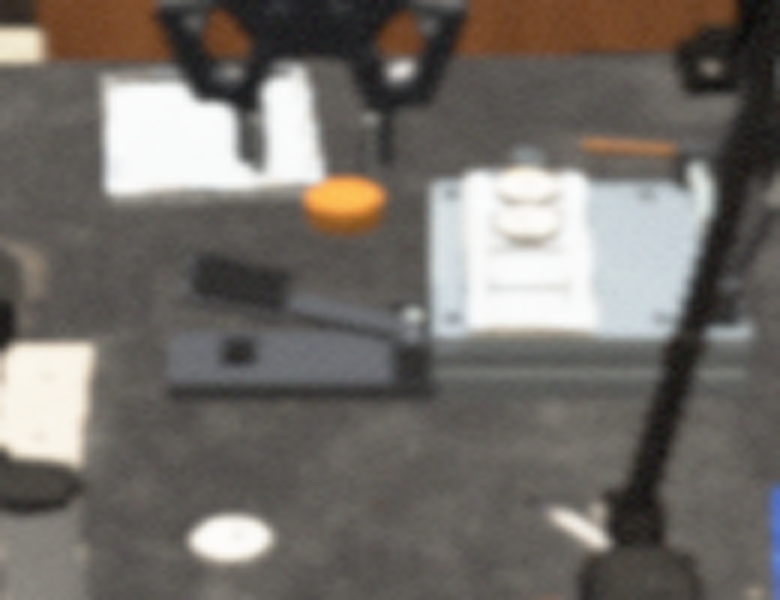

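View pics/c8.png

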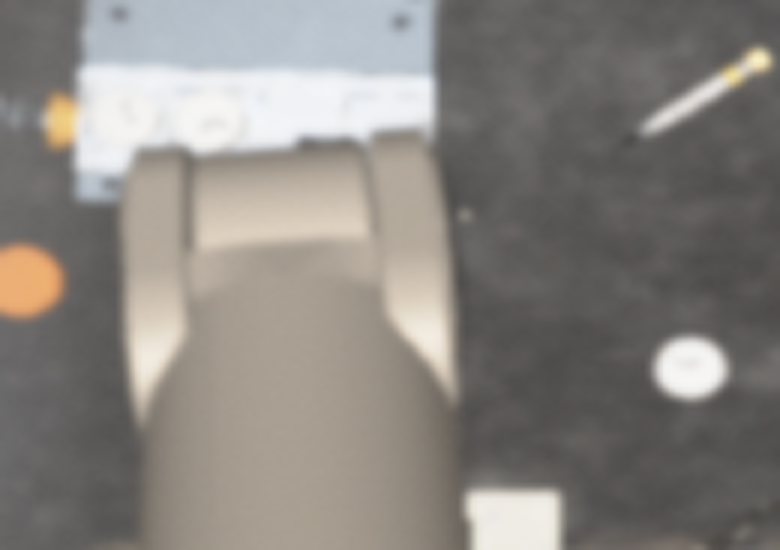

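>>> {"api": "jog_arm", "payload": {
  "motion": [
    [0.5,[0.03,0,-0.007],[0,0,0]],
    [0.5,[0.035,0,-0.007],[0,0,0]],
    [0.5,[0.035,0,-0.007],[0,0,0]],
    [0.5,[0.035,0,-0.007],[0,0,0]],
    [0.5,[0.031,0,-0.007],[0,0,0]],
    [0.5,[0,0,0],[0,0,0]],
    [0.5,[0,0,0],[0,0,0]]
  ]
}}

```text
clock: 21.5
tcp_pos: [0.4566, -0.0927, 0.147]
orientation: [-1.191, 1.244, -1.245]
contact_force: [0.5, 1.1, -0.4]
grip_width: 0.0429
```

```bash
python3 - <<'E'
from m import *
f=grab('top','d1');g=grab('side','d2')
print(r.get_obs()['joints'].round(2))
E
python3 d.py .451 -.0947 .07 -2.4
```

```text
[-0.32  0.3   0.45  2.16 -0.19  0.72  0.21]
t 21.6 tcp [ 0.4573 -0.0902  0.1467] F [-0.1  0.2 -0.5] w 0.0428
turn(tool deg) [0.1 0.  0.2]  shift if in current axes mm [ 4.6 76.7 -5.9]  after turn mm [ 4.8 76.7 -6.1]
```

View pics/d1.png

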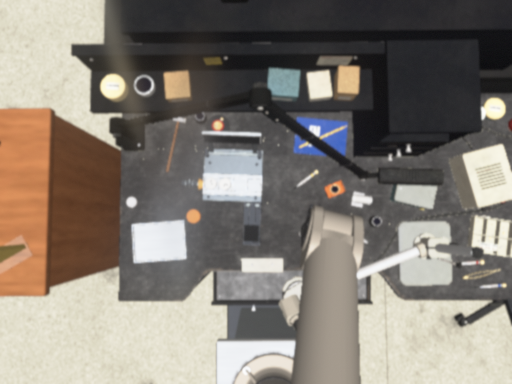

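View pics/d2.png

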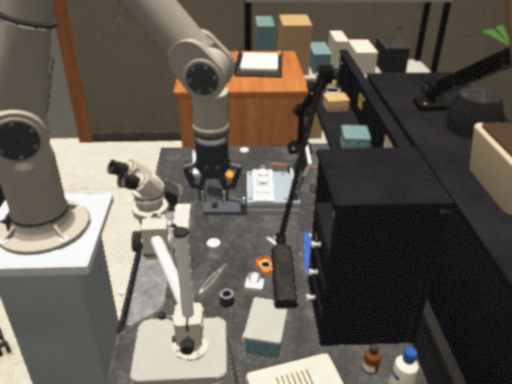

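>>> {"api": "jog_arm", "payload": {
  "motion": [
    [0.5,[0.004,0.025,-0.006],[0,0,0]],
    [0.5,[0,0.03,0],[0,0,0]],
    [0.5,[0,0.03,0],[0,0,0]],
    [0.5,[0,0,0],[0,0,0]],
    [0.5,[0,0,0],[0,0,0]],
    [0.5,[0,0,0],[0,0,0]]
  ]
}}

```text
clock: 22.1
tcp_pos: [0.4511, -0.0943, 0.0623]
orientation: [-1.194, 1.24, -1.24]
contact_force: [0.5, 0.1, 1.4]
grip_width: 0.0425
```

```bash
python3 - <<'E'
from m import *
g=grab('side')
cv2.imwrite('pics/d3.png',cv2.resize(g['image'][185:265,155:285,::-1],None,fx=6,fy=6,interpolation=cv2.INTER_CUBIC))
print([o for o in white_discs(g)])
E
python3 d.py .451 -.0947 .022 -2.4
```

```text
[(array([243.9, 149.4]), array([ 9,  6, 42], dtype=int32), array([0.5413, 0.394 , 0.009 ])), (array([271.1, 240.1]), array([ 9,  8, 36], dtype=int32), array([ 0.5963, -0.0938,  0.009 ])), (array([213.2, 242.3]), array([ 14,  10, 103], dtype=int32), array([ 0.449 , -0.0966,  0.009 ])), (array([311.8, 270.7]), array([ 9,  4, 26], dtype=int32), array([ 0.6836, -0.212 ,  0.009 ])), (array([309.1, 296.2]), array([ 8,  5, 28], dtype=int32), array([ 0.6656, -0.2944,  0.009 ]))]
t 22.15 tcp [ 0.4515 -0.0945  0.0627] F [ 0.8 -0.1  0.3] w 0.0425
turn(tool deg) [0.1 0.  0.2]  shift if in current axes mm [ 0.1 40.7 -0.4]  after turn mm [ 0.2 40.7 -0.5]
```

View pics/d3.png

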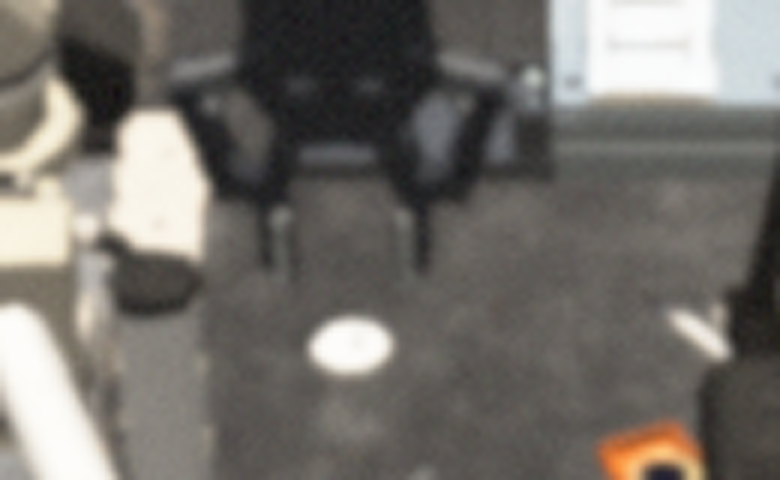

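>>> {"api": "jog_arm", "payload": {
  "motion": [
    [0.5,[0,0.02,0.0015],[0,0,0]],
    [0.5,[0,0.015,0],[0,0,0]],
    [0.5,[0,0.0065,0],[0,0,0]],
    [0.5,[0,0,0],[0,0,0]],
    [0.5,[0,0,0],[0,0,0]]
  ]
}}

```text
clock: 22.57
tcp_pos: [0.4521, -0.0951, 0.0207]
orientation: [-1.193, 1.24, -1.241]
contact_force: [-0.7, -0.3, 0.0]
grip_width: 0.0426
```

>>> {"api": "jog_arm", "payload": {
  "force": 50,
  "motion": [
    [0.3,[0,0,0],[0,0,0]],
    [0.3,[0,0,0],[0,0,0]],
    [0.2,[0,0,0],[0,0,0]],
    [0.1,[0,0,0],[0,0,0]],
    [0,[0,0,0],[0,0,0]],
    [0,[0,0,0],[0,0,0]],
    [0,[0,0,0],[0,0,0]]
  ]
}}

```text
clock: 23.15
tcp_pos: [0.4523, -0.0952, 0.0212]
orientation: [-1.192, 1.24, -1.242]
contact_force: [-0.5, -0.1, 8.4]
grip_width: 0.0277
```

```bash
python3 d.py .589 .0893 .12 -2.4
```

```text
t 23.15 tcp [ 0.4523 -0.0952  0.0212] F [-0.5 -0.1  8.4] w 0.0277
turn(tool deg) [ 0.1 -0.   0.2]  shift if in current axes mm [-189.8  -99.6  128.6]  after turn mm [-190.1  -98.8  128.8]
```

>>> {"api": "jog_arm", "payload": {
  "motion": [
    [0,[0,-0.01,0],[0,0,0]],
    [0,[0,-0.03,0],[0,0,0]],
    [0,[0,-0.035,0],[0,0,0]],
    [0,[-0.01,-0.025,0],[0,0,0]],
    [0,[-0.03,0,0.018],[0,0,0]],
    [0,[-0.035,0,0.02],[0,0,0]],
    [0,[-0.035,0,0.02],[0,0,0]],
    [0,[-0.035,0,0.02],[0,0,0]],
    [0,[-0.03,0,0.02],[0,0,0]],
    [0,[-0.015,0,0.02],[0,0,0]]
  ]
}}

```text
clock: 23.98
tcp_pos: [0.5785, 0.0958, 0.1199]
orientation: [-1.194, 1.238, -1.236]
contact_force: [-0.1, 0.8, 0.6]
grip_width: 0.027
```

>>> {"api": "jog_arm", "payload": {
  "motion": [
    [0,[0,0.01,0.01],[0,0,0]],
    [0,[0,0.015,0],[0,0,0]],
    [0,[0,0.01,0],[0,0,0]],
    [0,[0,0,0],[0,0,0]],
    [0,[0,0,0],[0,0,0]],
    [0,[0,0,0],[0,0,0]]
  ]
}}

```text
clock: 24.48
tcp_pos: [0.5876, 0.0892, 0.0845]
orientation: [-1.193, 1.241, -1.242]
contact_force: [-0.1, 0.4, 0.2]
grip_width: 0.0271
```

```bash
python3 - <<'E'
from m import *
g=grab('side')
cv2.imwrite('pics/d4.png',cv2.resize(g['image'][145:205,225:305,::-1],None,fx=9,fy=9,interpolation=cv2.INTER_CUBIC))
E
python3 d.py .589 .0893 .069 -2.4
```

```text
t 24.53 tcp [0.5878 0.0893 0.0847] F [-0.2 -0.4  0.2] w 0.0272
turn(tool deg) [ 0.1 -0.   0.2]  shift if in current axes mm [-0.1 15.7  1.3]  after turn mm [-0.  15.7  1.2]
```

View pics/d4.png

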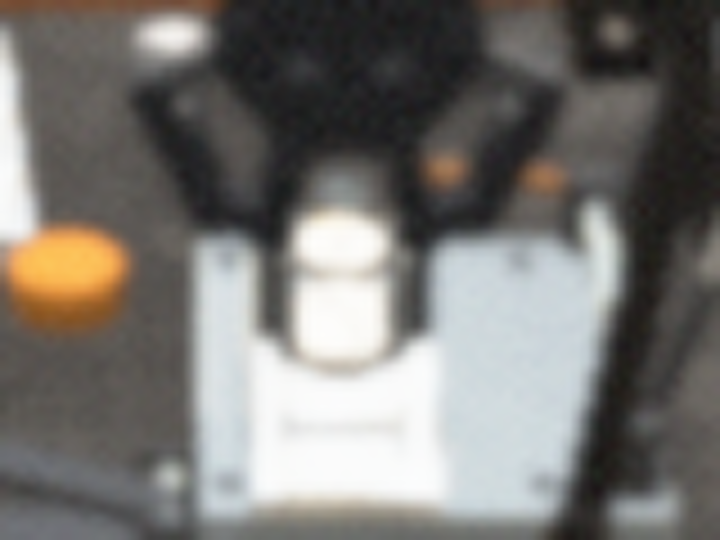

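>>> {"api": "jog_arm", "payload": {
  "motion": [
    [0,[0,0.005,0.001],[0,0,0]],
    [0,[0,0.004,0],[0,0,0]],
    [0,[0,0.003,0],[0,0,0]],
    [0,[0,0.002,0],[0,0,0]],
    [0,[0,0,0],[0,0,0]],
    [0,[0,0,0],[0,0,0]],
    [0,[0,0,0],[0,0,0]]
  ]
}}

```text
clock: 25.12
tcp_pos: [0.5885, 0.0894, 0.0696]
orientation: [-1.194, 1.241, -1.241]
contact_force: [0.5, 0.1, 0.4]
grip_width: 0.0273
```

>>> {"api": "jog_arm", "payload": {
  "motion": [
    [0,[0,0.001,0],[0,0,0]],
    [0,[0,0,0],[0,0,0]],
    [0,[0,0,0],[0,0,0]]
  ]
}}

```text
clock: 25.37
tcp_pos: [0.5887, 0.0895, 0.069]
orientation: [-1.194, 1.241, -1.241]
contact_force: [-0.8, -0.2, 3.5]
grip_width: 0.0276
```

>>> {"api": "jog_arm", "payload": {
  "motion": [
    [0.45,[0,0,0],[0,0,0]],
    [0.45,[0,0,0],[0,0,0]],
    [0.45,[0,0,0],[0,0,0]],
    [0.45,[0,0,0],[0,0,0]],
    [0.45,[0,-0.01,0],[0,0,0]],
    [0.4,[0,-0.03,0],[0,0,0]],
    [0,[0,-0.03,0],[0,0,0]],
    [0,[0.01,0.0,-0.035],[0,0,0]],
    [0,[0.015,0.0,-0.035],[0,0,0]],
    [0,[0.013,0.0,-0.035],[0,0,0]]
  ]
}}

```text
clock: 26.2
tcp_pos: [0.4816, 0.0557, 0.1402]
orientation: [-1.192, 1.24, -1.241]
contact_force: [-0.3, 0.0, -1.1]
grip_width: 0.0006
```

>>> {"api": "jog_arm", "payload": {
  "motion": [
    [0,[0,0.0,-0.03],[0,0,0]],
    [0,[0,0,0],[0,0,0]],
    [0,[0,0,0],[0,0,0]],
    [0,[0,0,0],[0,0,0]]
  ]
}}

```text
clock: 26.53
tcp_pos: [0.4536, 0.0579, 0.1402]
orientation: [-1.192, 1.24, -1.241]
contact_force: [0.1, 0.0, 0.6]
grip_width: 0.0004
```

```bash
python3 - <<'E'
from m import *
f=grab('top');g=grab('side')
cv2.imwrite('pics/e1.png',cv2.resize(g['image'][135:215,175:305,::-1],None,fx=6,fy=6,interpolation=cv2.INTER_CUBIC))
cv2.imwrite('pics/e2.png',cv2.resize(f['image'][160:270,170:300,::-1],None,fx=6,fy=5,interpolation=cv2.INTER_CUBIC))
o=r.get_obs()['tcp_pos']; print(proj(g,o+[0,0,-.019]),proj(g,(o[0],o[1],.062)))
E
python3 d.py .455 .058 .09 -2.4
```

```text
(np.float64(214.80776787519144), np.float64(172.91251614757468)) (np.float64(215.56318052554207), np.float64(191.34245902351745))
t 26.63 tcp [0.454  0.0578 0.1398] F [-0.1  0.6  1.7] w -0.0003
turn(tool deg) [ 0.1 -0.   0.2]  shift if in current axes mm [-0.4 49.8  1. ]  after turn mm [-0.3 49.8  1. ]
```

View pics/e1.png

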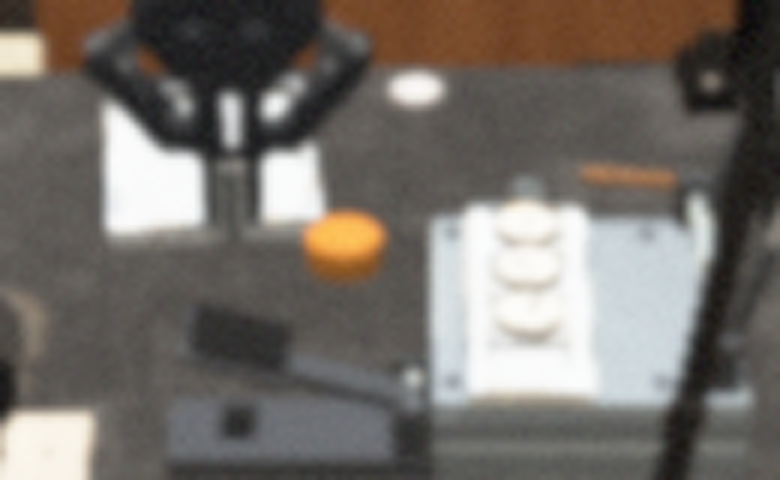

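View pics/e2.png

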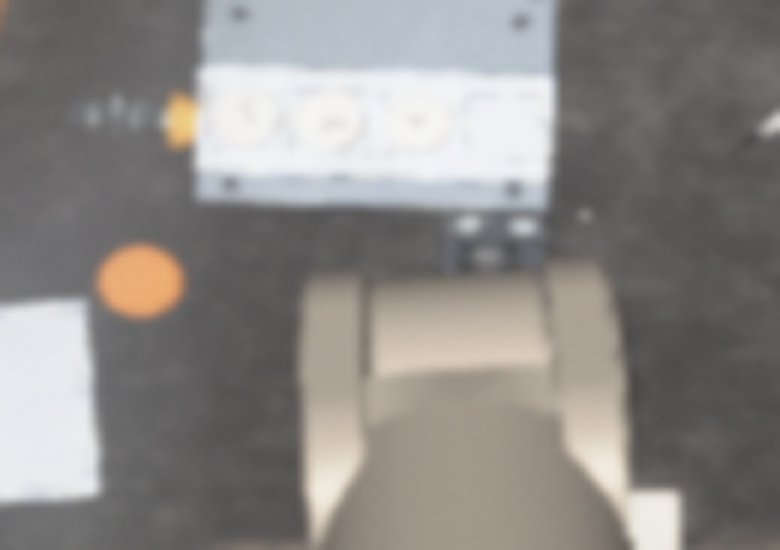

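Run:
```python
from m import *
f=grab('top')
for x,y in((250,115),(333,119),(417,123)): print(plane(f,170+x/6,160+y/5,4.6))
```

```text
(65, 'z', np.float64(0.0571), 'tilt deg', array([ 2.3, -1. ]))
(68, 'z', np.float64(0.0568), 'tilt deg', array([-0.2,  0.4]))
(66, 'z', np.float64(0.057), 'tilt deg', array([1.7, 0.4]))
```

>>> {"api": "jog_arm", "payload": {
  "motion": [
    [0,[0,0.025,0],[0,0,0]],
    [0,[0,0.02,0],[0,0,0]],
    [0,[0,0.006,0],[0,0,0]],
    [0,[0,0.003,0],[0,0,0]],
    [0,[0,0,0],[0,0,0]]
  ]
}}

```text
clock: 27.1
tcp_pos: [0.4525, 0.057, 0.0852]
orientation: [-1.195, 1.242, -1.241]
contact_force: [-2.5, -0.4, 7.6]
grip_width: 0.0001
```

>>> {"api": "jog_arm", "payload": {
  "motion": [
    [0,[0,0.002,-0.0003],[0,0,0]],
    [0,[0,0.002,-0.0003],[0,0,0]],
    [0,[0,0.002,-0.0003],[0,0,0]],
    [0,[0,0.002,-0.0003],[0,0,0]],
    [0,[0,0.002,-0.0003],[0,0,0]],
    [0,[0,0.002,-0.0003],[0,0,0]],
    [0,[0,0.002,-0.0003],[0,0,0]],
    [0,[0,0.002,-0.0003],[0,0,0]]
  ]
}}

```text
clock: 27.77
tcp_pos: [0.4478, 0.0572, 0.0697]
orientation: [-1.198, 1.245, -1.239]
contact_force: [-8.1, 1.0, 14.2]
grip_width: 0.0001
```

>>> {"api": "jog_arm", "payload": {
  "motion": [
    [0,[0,0.002,-0.0003],[0,0,0]],
    [0,[0,0.002,-0.0003],[0,0,0]],
    [0,[0,0.001,0],[0,0,0]],
    [0,[0,0,0],[0,0,0]]
  ]
}}

```text
clock: 28.1
tcp_pos: [0.4476, 0.0572, 0.0646]
orientation: [-1.197, 1.244, -1.239]
contact_force: [-7.7, 0.2, 11.1]
grip_width: 0.0001
```

>>> {"api": "jog_arm", "payload": {
  "motion": [
    [0,[0,0.002,0],[0,0,0]],
    [0,[0,0.001,0],[0,0,0]],
    [0,[0,0,0],[0,0,0]]
  ]
}}

```text
clock: 28.35
tcp_pos: [0.4474, 0.0572, 0.0616]
orientation: [-1.197, 1.245, -1.239]
contact_force: [-7.2, 0.6, 10.9]
grip_width: 0.0001
```

>>> {"api": "jog_arm", "payload": {
  "motion": [
    [0,[0,0.002,0],[0,0,0]],
    [0,[0,0.001,0],[0,0,0]],
    [0,[0,0,0],[0,0,0]]
  ]
}}

```text
clock: 28.6
tcp_pos: [0.4472, 0.0572, 0.059]
orientation: [-1.197, 1.245, -1.238]
contact_force: [-9.3, 0.4, 16.4]
grip_width: 0.0001
```

>>> {"api": "jog_arm", "payload": {
  "motion": [
    [0,[0,0.001,0],[0,0,0]],
    [0,[0,0.001,0],[0,0,0]],
    [0,[0,0,0],[0,0,0]]
  ]
}}

```text
clock: 28.85
tcp_pos: [0.4473, 0.0572, 0.0587]
orientation: [-1.196, 1.247, -1.238]
contact_force: [-15.7, -0.5, 46.0]
grip_width: 0.0
```

```bash
python3 - <<'E'
from m import *
g=grab('side');f=grab('top')
cv2.imwrite('pics/e3.png',cv2.resize(g['image'][135:215,175:305,::-1],None,fx=6,fy=6,interpolation=cv2.INTER_CUBIC))
E
python3 d.py .455 .058 .09 -2.4
```

```text
t 28.95 tcp [0.4474 0.0572 0.0587] F [-17.5  -0.8  46.2] w 0.0005
turn(tool deg) [ 0.5 -0.1  0.1]  shift if in current axes mm [ -1.1 -31.4   7.3]  after turn mm [ -1.1 -31.3   7.6]
```

View pics/e3.png

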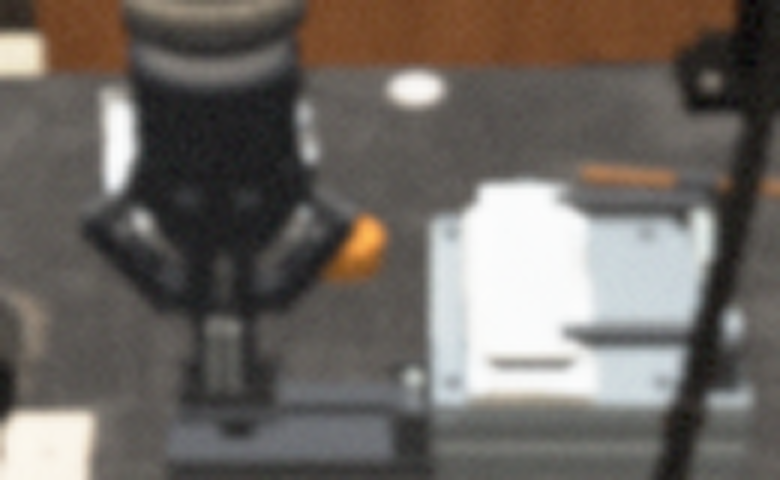

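>>> {"api": "jog_arm", "payload": {
  "motion": [
    [0,[0,-0.001,0],[0,0,0]],
    [0,[0,0,0],[0,0,0]],
    [0,[0,0,0],[0,0,0]],
    [0,[0,0,0],[0,0,0]],
    [0,[0,0,0],[0,0,0]],
    [0,[0,0,0],[0,0,0]],
    [0,[0,0,0],[0,0,0]],
    [0,[0,0,0],[0,0,0]],
    [0,[0,0,0],[0,0,0]],
    [0,[0,0,0],[0,0,0]]
  ]
}}

```text
clock: 29.78
tcp_pos: [0.4473, 0.0573, 0.0588]
orientation: [-1.197, 1.246, -1.238]
contact_force: [-12.5, -0.3, 31.7]
grip_width: -0.0004
```

>>> {"api": "jog_arm", "payload": {
  "motion": [
    [0,[0,0,0],[0,0,0]],
    [0,[0,0,0],[0,0,0]],
    [0,[0,0,0],[0,0,0]],
    [0,[0,0,0],[0,0,0]],
    [0,[0,0,0],[0,0,0]],
    [0,[0,0,0],[0,0,0]],
    [0,[0,0,0],[0,0,0]],
    [0,[0,0,0],[0,0,0]],
    [0,[0,0,0],[0,0,0]],
    [0,[0,0,0],[0,0,0]]
  ]
}}

```text
clock: 30.62
tcp_pos: [0.4473, 0.0572, 0.0588]
orientation: [-1.197, 1.246, -1.238]
contact_force: [-13.0, -0.7, 30.9]
grip_width: -0.0001
```

>>> {"api": "jog_arm", "payload": {
  "motion": [
    [0,[0,0,0],[0,0,0]],
    [0,[0,0,0],[0,0,0]],
    [0,[0,0,0],[0,0,0]],
    [0,[0,0,0],[0,0,0]],
    [0,[0,0,0],[0,0,0]],
    [0,[0,0,0],[0,0,0]],
    [0,[0,0,0],[0,0,0]],
    [0,[0,0,0],[0,0,0]],
    [0,[0,0,0],[0,0,0]],
    [0,[0,0,0],[0,0,0]]
  ]
}}

```text
clock: 31.45
tcp_pos: [0.4473, 0.0572, 0.0588]
orientation: [-1.197, 1.246, -1.238]
contact_force: [-13.7, -0.6, 31.5]
grip_width: -0.0002
```

>>> {"api": "jog_arm", "payload": {
  "motion": [
    [0,[0,0,0],[0,0,0]],
    [0,[0,0,0],[0,0,0]],
    [0,[0,0,0],[0,0,0]],
    [0,[0,0,0],[0,0,0]],
    [0,[0,0,0],[0,0,0]],
    [0,[0,0,0],[0,0,0]],
    [0,[0,0,0],[0,0,0]],
    [0,[0,0,0],[0,0,0]],
    [0,[0,0,0],[0,0,0]],
    [0,[0,0,0],[0,0,0]]
  ]
}}

```text
clock: 32.28
tcp_pos: [0.4473, 0.0572, 0.0588]
orientation: [-1.197, 1.246, -1.238]
contact_force: [-12.8, -0.4, 31.2]
grip_width: -0.0003
```

>>> {"api": "jog_arm", "payload": {
  "motion": [
    [0,[0,0,0],[0,0,0]],
    [0,[0,0,0],[0,0,0]],
    [0,[0,0,0],[0,0,0]],
    [0,[0,0,0],[0,0,0]],
    [0,[0,0,0],[0,0,0]],
    [0,[0,0,0],[0,0,0]],
    [0,[0,0,0],[0,0,0]],
    [0,[0,0,0],[0,0,0]],
    [0,[0,0,0],[0,0,0]],
    [0,[0,0,0],[0,0,0]]
  ]
}}

```text
clock: 33.12
tcp_pos: [0.4473, 0.0572, 0.0588]
orientation: [-1.197, 1.246, -1.238]
contact_force: [-12.4, 0.3, 31.2]
grip_width: 0.0001
```

>>> {"api": "jog_arm", "payload": {
  "motion": [
    [0,[0,-0.003,0],[0,0,0]],
    [0,[0,-0.003,0],[0,0,0]],
    [0,[0,-0.003,0],[0,0,0]],
    [0,[0,-0.003,0],[0,0,0]],
    [0,[0,-0.003,0],[0,0,0]],
    [0,[0,-0.003,0],[0,0,0]],
    [0,[0,-0.003,0],[0,0,0]],
    [0,[0,-0.003,0],[0,0,0]],
    [0,[0,-0.003,0],[0,0,0]],
    [0,[0,-0.004,0],[0,0,0]]
  ]
}}

```text
clock: 33.95
tcp_pos: [0.4493, 0.0576, 0.0886]
orientation: [-1.194, 1.241, -1.241]
contact_force: [0.2, 0.1, -0.4]
grip_width: -0.0003
```

>>> {"api": "jog_arm", "payload": {
  "motion": [
    [0,[0,-0.01,0],[0,0,0]],
    [0,[0,-0.03,0],[0,0,0]],
    [0.2,[0,-0.01,0],[0,0,0]],
    [0.3,[0,0,0],[0,0,0]],
    [0.45,[0,0,0],[0,0,0]],
    [0.45,[0,0,0],[0,0,0]]
  ]
}}

```text
clock: 34.45
tcp_pos: [0.4482, 0.0576, 0.1376]
orientation: [-1.196, 1.242, -1.24]
contact_force: [-1.3, -0.0, 0.1]
grip_width: 0.0382
```

```bash
python3 - <<'E'
from m import *
g=grab('side');f=grab('top')
cv2.imwrite('pics/e4.png',cv2.resize(g['image'][135:215,175:305,::-1],None,fx=6,fy=6,interpolation=cv2.INTER_CUBIC))
cv2.imwrite('pics/e5.png',cv2.resize(f['image'][120:270,110:300,::-1],None,fx=4,fy=4,interpolation=cv2.INTER_CUBIC))
E
python3 d.py .5886 .0895 .12 -2.4
```

```text
t 34.55 tcp [0.4484 0.0574 0.1374] F [ 0.6  0.4 -0.1] w 0.0384
turn(tool deg) [ 0.3 -0.   0.2]  shift if in current axes mm [-38.   16.5 138.9]  after turn mm [-37.9  17.4 138.8]
```

View pics/e4.png

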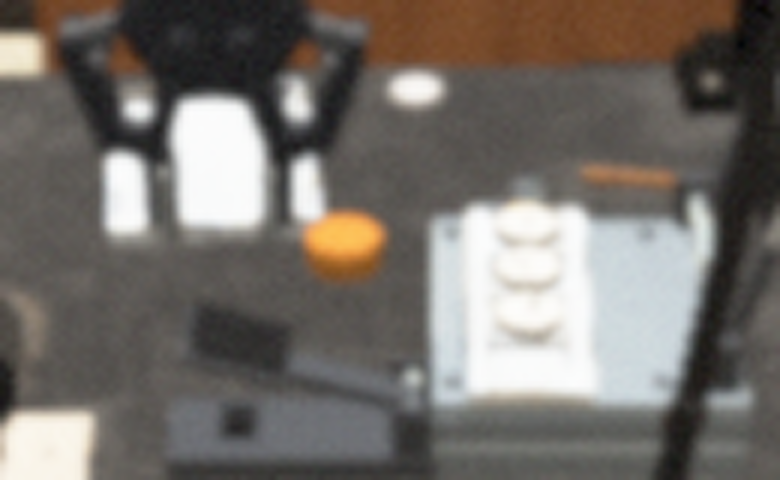

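View pics/e5.png

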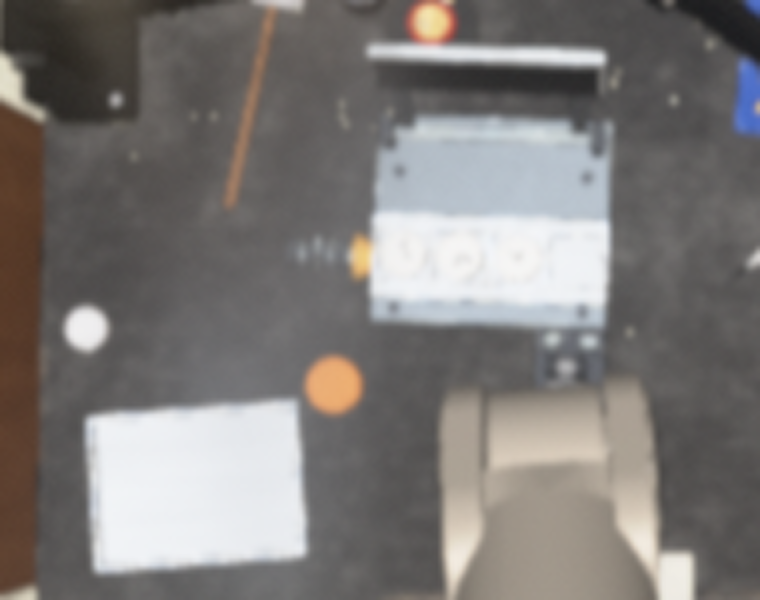

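Run:
```python
from m import *
f=grab('top');g=grab('side')
c=[(85,415),(297,400),(306,555),(97,573)]
W=np.array([ray_plane(f,110+x/4,120+y/4,.012) for x,y in c]); print(W.round(4), W.mean(0).round(4), np.linalg.norm(W[0]-W[1]),np.linalg.norm(W[1]-W[2]))
P=pts(f); s=np.zeros(P.shape[:2],bool); s[228:255,140:178]=1; print('floor z',np.median(P[s][:,2]))
cv2.imwrite('pics/t1.png',cv2.resize(g['image'][135:185,180:240,::-1],None,fx=10,fy=10,interpolation=cv2.INTER_CUBIC))
```

```text
[[0.4831 0.4026 0.012 ]
 [0.4928 0.2509 0.012 ]
 [0.3829 0.2438 0.012 ]
 [0.3711 0.3923 0.012 ]] [0.4325 0.3224 0.012 ] 0.15199664832973325 0.11013381077829486
floor z nan
```

>>> {"api": "jog_arm", "payload": {
  "motion": [
    [0.42,[-0.008,0,0.03],[0,0,0]],
    [0.42,[-0.01,0,0.035],[0,0,0]],
    [0.42,[-0.01,0.005,0.035],[0,0,0]],
    [0.42,[-0.01,0.013,0.039],[0,0,0]],
    [0.42,[0,0.02,0],[0,0,0]],
    [0.42,[0,0,0],[0,0,0]],
    [0.42,[0,0,0],[0,0,0]],
    [0.42,[0,0,0],[0,0,0]]
  ]
}}

```text
clock: 35.32
tcp_pos: [0.5883, 0.0888, 0.0998]
orientation: [-1.195, 1.242, -1.241]
contact_force: [0.8, -0.4, 0.6]
grip_width: 0.0358
```

```bash
python3 - <<'E'
from m import *
g=grab('side')
cv2.imwrite('pics/e6.png',cv2.resize(g['image'][145:205,225:305,::-1],None,fx=9,fy=9,interpolation=cv2.INTER_CUBIC))
E
python3 d.py .5886 .0895 .07 -2.4
```

```text
t 35.37 tcp [0.5886 0.089  0.1004] F [0.3 0.1 0.5] w 0.0365
turn(tool deg) [ 0.2 -0.   0.2]  shift if in current axes mm [-0.6 30.4  0.1]  after turn mm [-0.5 30.4 -0. ]
```

View pics/e6.png

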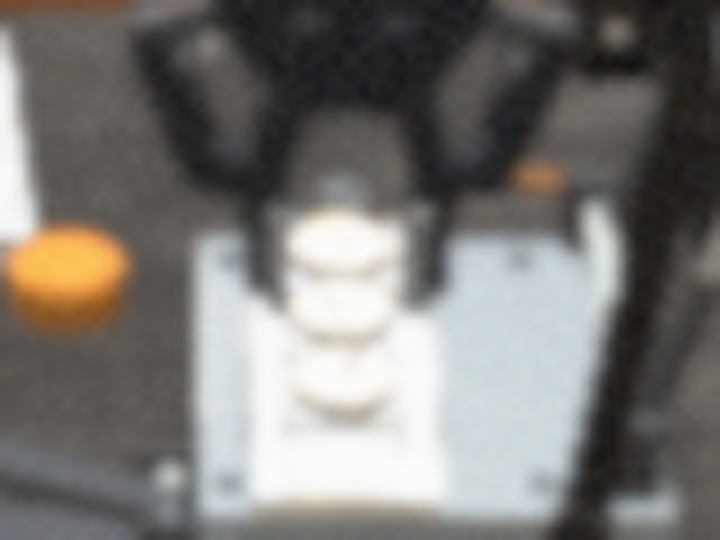

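View pics/t1.png

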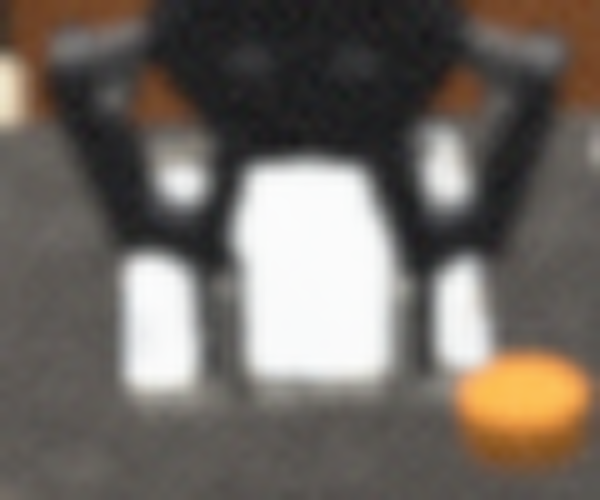

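>>> {"api": "jog_arm", "payload": {
  "motion": [
    [0.42,[0,0.015,-0.0005],[0,0,0]],
    [0.42,[0,0.01,0],[0,0,0]],
    [0.42,[0,0.004,0],[0,0,0]],
    [0.42,[0,0,0],[0,0,0]],
    [0.42,[0,0,0],[0,0,0]]
  ]
}}

```text
clock: 35.78
tcp_pos: [0.5883, 0.0892, 0.0711]
orientation: [-1.194, 1.241, -1.241]
contact_force: [-0.9, -0.3, 1.1]
grip_width: 0.0359
```

>>> {"api": "jog_arm", "payload": {
  "motion": [
    [0.3,[0,0,0],[0,0,0]],
    [0.2,[0,0,0],[0,0,0]],
    [0.1,[0,0,0],[0,0,0]],
    [0,[0,0,0],[0,0,0]],
    [0,[0,0,0],[0,0,0]],
    [0,[0,0,0],[0,0,0]]
  ]
}}

```text
clock: 36.28
tcp_pos: [0.5888, 0.0893, 0.0718]
orientation: [-1.193, 1.241, -1.241]
contact_force: [-1.8, -0.1, 6.0]
grip_width: 0.0259
```

>>> {"api": "jog_arm", "payload": {
  "motion": [
    [0.42,[0,0,0],[0,0,0]],
    [0.42,[0,0,0],[0,0,0]],
    [0.42,[0,0.002,0],[0,0,0]],
    [0.42,[0,0,0],[0,0,0]],
    [0.2,[0,0,0],[0,0,0]],
    [0.1,[0,0,0],[0,0,0]],
    [0,[0,0,0],[0,0,0]],
    [0,[0,0,0],[0,0,0]],
    [0,[0,0,0],[0,0,0]]
  ]
}}

```text
clock: 37.03
tcp_pos: [0.5889, 0.0893, 0.0691]
orientation: [-1.193, 1.241, -1.241]
contact_force: [2.3, 0.1, 1.7]
grip_width: 0.0273
```

>>> {"api": "jog_arm", "payload": {
  "motion": [
    [0,[0,-0.01,0],[0,0,0]],
    [0,[0,-0.025,0],[0,0,0]],
    [0,[0,-0.03,0],[0,0,0]],
    [0,[-0.01,0,-0.015],[0,0,0]],
    [0,[-0.03,0,-0.02],[0,0,0]],
    [0,[-0.035,0,-0.02],[0,0,0]],
    [0,[-0.035,0,-0.02],[0,0,0]],
    [0,[-0.035,0,-0.02],[0,0,0]],
    [0,[-0.035,0,-0.02],[0,0,0]],
    [0,[-0.035,0,-0.02],[0,0,0]]
  ]
}}

```text
clock: 37.87
tcp_pos: [0.4611, 0.3112, 0.134]
orientation: [-1.195, 1.242, -1.241]
contact_force: [1.3, 0.4, -0.6]
grip_width: 0.0273
```

```bash
python3 d.py .428 .366 .05 -2.4
```

```text
t 37.87 tcp [0.4611 0.3112 0.134 ] F [ 1.3  0.4 -0.6] w 0.0273
turn(tool deg) [ 0.3 -0.   0.2]  shift if in current axes mm [-53.7  83.9 -35. ]  after turn mm [-53.4  84.  -35.3]
```

>>> {"api": "jog_arm", "payload": {
  "motion": [
    [0,[-0.03,0,-0.02],[0,0,0]],
    [0,[-0.02,0.01,-0.012],[0,0,0]],
    [0,[0,0.03,0],[0,0,0]],
    [0,[0,0.03,0],[0,0,0]],
    [0,[0,0.01,0],[0,0,0]],
    [0,[0,0,0],[0,0,0]],
    [0,[0,0,0],[0,0,0]]
  ]
}}

```text
clock: 38.45
tcp_pos: [0.4329, 0.3604, 0.0539]
orientation: [-1.195, 1.242, -1.242]
contact_force: [0.2, -0.2, 0.1]
grip_width: 0.0272
```

```bash
python3 - <<'E'
from m import *
g=grab('side')
cv2.imwrite('pics/t2.png',cv2.resize(g['image'][125:185,180:260,::-1],None,fx=9,fy=9,interpolation=cv2.INTER_CUBIC))
E
python3 d.py .428 .366 .0275 -2.4
```

```text
t 38.5 tcp [0.4336 0.3609 0.0547] F [ 0.8 -0.1  0.1] w 0.0272
turn(tool deg) [ 0.2 -0.1  0.2]  shift if in current axes mm [-5.  27.2 -5.7]  after turn mm [-4.9 27.2 -5.8]
```

View pics/t2.png

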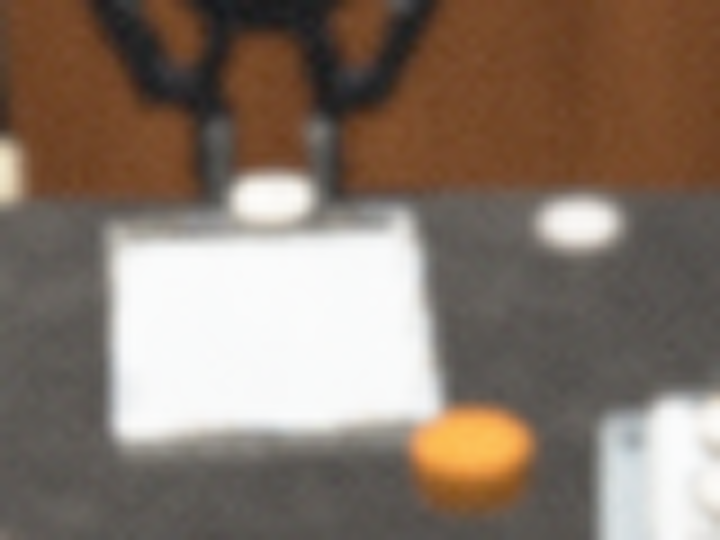

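>>> {"api": "jog_arm", "payload": {
  "motion": [
    [0,[-0.002,0.01,-0.004],[0,0,0]],
    [0,[0,0.01,0],[0,0,0]],
    [0,[0,0.005,0],[0,0,0]],
    [0,[0,0.001,0],[0,0,0]],
    [0,[0,0,0],[0,0,0]],
    [0,[0,0,0],[0,0,0]]
  ]
}}

```text
clock: 39.0
tcp_pos: [0.4289, 0.363, 0.0275]
orientation: [-1.194, 1.241, -1.241]
contact_force: [0.2, -0.6, -0.7]
grip_width: 0.0272
```

>>> {"api": "jog_arm", "payload": {
  "motion": [
    [0,[0,0.001,0],[0,0,0]],
    [0,[0,0,0],[0,0,0]],
    [0.42,[0,0,0],[0,0,0]],
    [0.42,[0,0,0],[0,0,0]],
    [0.42,[0,0,0],[0,0,0]],
    [0.42,[0,-0.01,0],[0,0,0]],
    [0.42,[0,-0.03,0],[0,0,0]],
    [0.42,[0,-0.035,0],[0,0,0]],
    [0.42,[0.02,-0.02,0.02],[0,0,0]],
    [0.42,[0.03,0,0.025],[0,0,0]]
  ]
}}

```text
clock: 39.83
tcp_pos: [0.4729, 0.3169, 0.1267]
orientation: [-1.188, 1.236, -1.232]
contact_force: [1.8, 0.6, -0.2]
grip_width: 0.036
```

>>> {"api": "jog_arm", "payload": {
  "motion": [
    [0.42,[0.035,0,0.02],[0,0,0]],
    [0.42,[0.035,0,0.02],[0,0,0]],
    [0.42,[0.035,0,0.02],[0,0,0]],
    [0.42,[0.035,0,0.02],[0,0,0]],
    [0.42,[0.03,0,0.02],[0,0,0]],
    [0.42,[0.005,0,0.025],[0,0,0]],
    [0.42,[0,0,0],[0,0,0]],
    [0.42,[0,0,0],[0,0,0]]
  ]
}}

```text
clock: 40.5
tcp_pos: [0.5905, 0.1305, 0.1224]
orientation: [-1.192, 1.242, -1.243]
contact_force: [0.0, 1.1, -0.6]
grip_width: 0.0354
```

```bash
python3 - <<'E'
from m import *
g=grab('side');f=grab('top')
cv2.imwrite('pics/t3.png',cv2.resize(g['image'][125:205,180:310,::-1],None,fx=6,fy=6,interpolation=cv2.INTER_CUBIC))
cv2.imwrite('pics/t4.png',cv2.resize(f['image'][160:280,110:240,::-1],None,fx=6,fy=5,interpolation=cv2.INTER_CUBIC))
E
python3 d.py .5905 .1293 .069 -2.4
```

```text
t 40.6 tcp [0.5885 0.1325 0.1218] F [-0.1  0.1 -0.7] w 0.0361
turn(tool deg) [0.3 0.1 0.2]  shift if in current axes mm [ 3.  52.8  2.3]  after turn mm [ 3.1 52.8  2.1]
```

View pics/t3.png

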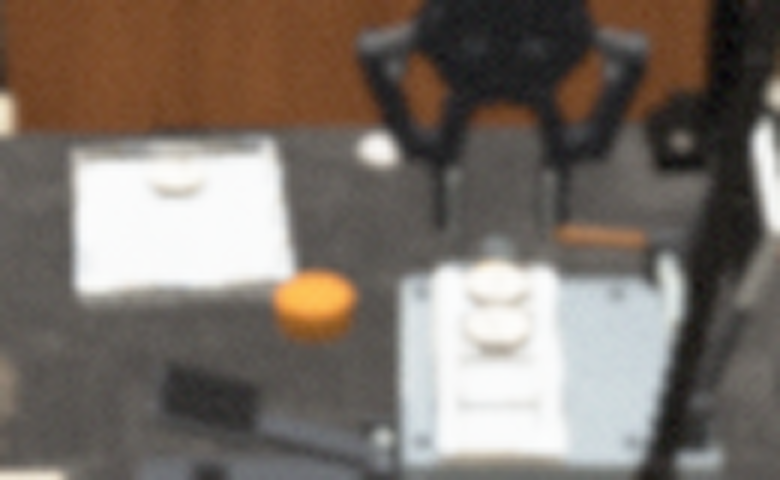

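View pics/t4.png

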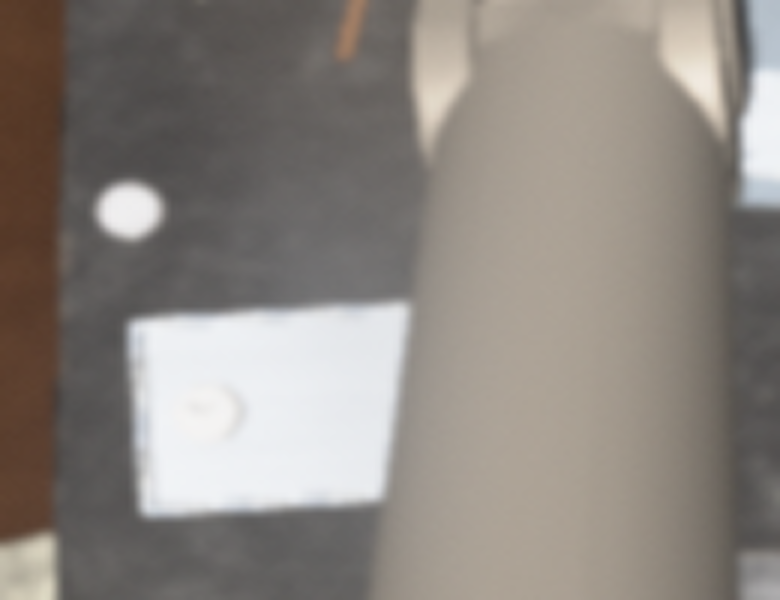

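>>> {"api": "jog_arm", "payload": {
  "motion": [
    [0.42,[0.0025,0.015,0.0015],[0,0,0]],
    [0.42,[0,0.015,0],[0,0,0]],
    [0.42,[0,0.01,0],[0,0,0]],
    [0.42,[0,0,0],[0,0,0]],
    [0.42,[0,0,0],[0,0,0]],
    [0.42,[0,0,0],[0,0,0]]
  ]
}}

```text
clock: 41.1
tcp_pos: [0.5907, 0.1294, 0.0823]
orientation: [-1.194, 1.24, -1.24]
contact_force: [0.0, -0.2, 1.2]
grip_width: 0.0357
```

```bash
python3 d.py .5905 .1293 .069 -2.4
python3 - <<'E'
from m import *
g=grab('side')
cv2.imwrite('pics/t5.png',cv2.resize(g['image'][145:205,225:305,::-1],None,fx=9,fy=9,interpolation=cv2.INTER_CUBIC))
E
```

```text
t 41.1 tcp [0.5907 0.1294 0.0823] F [ 0.  -0.2  1.2] w 0.0357
turn(tool deg) [0.2 0.  0.2]  shift if in current axes mm [ 0.1 13.3 -0.2]  after turn mm [ 0.1 13.3 -0.2]
```

View pics/t5.png

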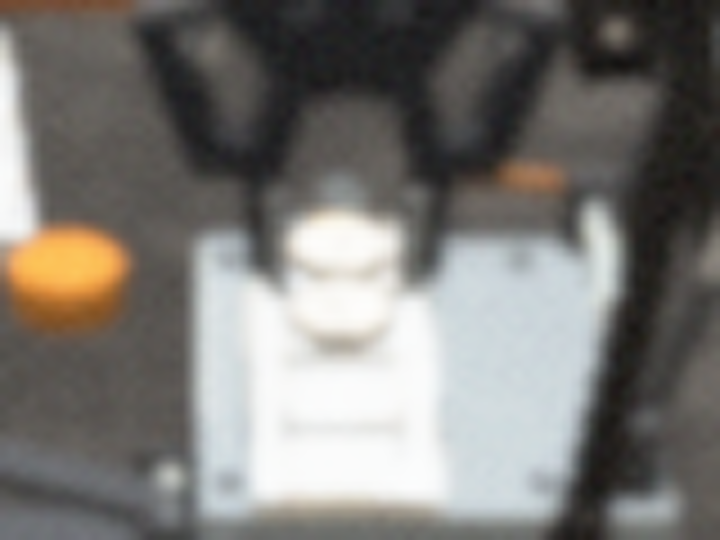

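>>> {"api": "jog_arm", "payload": {
  "motion": [
    [0.42,[0,0.008,0],[0,0,0]],
    [0.42,[0,0.0045,0],[0,0,0]],
    [0.42,[0,0,0],[0,0,0]],
    [0.42,[0,0,0],[0,0,0]],
    [0.3,[0,0,0],[0,0,0]],
    [0.1,[0,0,0],[0,0,0]],
    [0,[0,0,0],[0,0,0]],
    [0,[0,0,0],[0,0,0]],
    [0,[0,0,0],[0,0,0]]
  ]
}}

```text
clock: 41.9
tcp_pos: [0.5905, 0.1286, 0.0694]
orientation: [-1.194, 1.241, -1.241]
contact_force: [-1.7, -1.0, 3.8]
grip_width: 0.027
```

>>> {"api": "jog_arm", "payload": {
  "motion": [
    [0,[0,-0.01,0],[0,0,0]],
    [0,[0,-0.025,0],[0,0,0]],
    [0,[0,-0.03,0],[0,0,0]],
    [0,[-0.01,0,-0.02],[0,0,0]],
    [0,[-0.03,0,-0.025],[0,0,0]],
    [0,[-0.03,0,-0.025],[0,0,0]],
    [0,[-0.03,0,-0.025],[0,0,0]],
    [0,[-0.03,0,-0.025],[0,0,0]],
    [0,[-0.03,0,-0.025],[0,0,0]],
    [0,[-0.02,0,-0.02],[0,0,0]]
  ]
}}

```text
clock: 42.73
tcp_pos: [0.4314, 0.3193, 0.1347]
orientation: [-1.194, 1.24, -1.237]
contact_force: [0.2, 0.5, -0.3]
grip_width: 0.0274
```

>>> {"api": "jog_arm", "payload": {
  "motion": [
    [0,[0,0.03,0],[0,0,0]],
    [0,[0,0.03,0],[0,0,0]],
    [0,[0,0.015,0],[0,0,0]],
    [0,[0,0,0],[0,0,0]],
    [0,[0,0,0],[0,0,0]]
  ]
}}

```text
clock: 43.15
tcp_pos: [0.4333, 0.3153, 0.0592]
orientation: [-1.195, 1.241, -1.242]
contact_force: [-0.3, -1.0, 0.4]
grip_width: 0.0269
```

```bash
python3 d.py .431 .318 .0275 -2.4
python3 - <<'E'
from m import *
g=grab('side')
cv2.imwrite('pics/t6.png',cv2.resize(g['image'][125:185,180:260,::-1],None,fx=9,fy=9,interpolation=cv2.INTER_CUBIC))
E
```

```text
t 43.15 tcp [0.4333 0.3153 0.0592] F [-0.3 -1.   0.4] w 0.0269
turn(tool deg) [ 0.2 -0.   0.2]  shift if in current axes mm [-2.8 31.7 -2.3]  after turn mm [-2.6 31.7 -2.4]
```

View pics/t6.png

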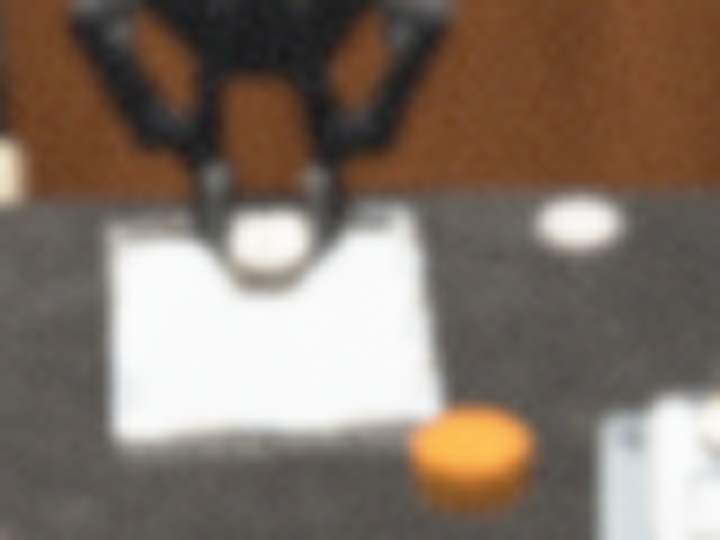

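>>> {"api": "jog_arm", "payload": {
  "motion": [
    [0,[-0.001,0.014,-0.002],[0,0,0]],
    [0,[0,0.01,0],[0,0,0]],
    [0,[0,0.005,0],[0,0,0]],
    [0,[0,0.003,0],[0,0,0]],
    [0,[0,0,0],[0,0,0]],
    [0,[0,0,0],[0,0,0]]
  ]
}}

```text
clock: 43.7
tcp_pos: [0.4316, 0.3164, 0.0275]
orientation: [-1.194, 1.241, -1.241]
contact_force: [0.0, -0.5, -0.7]
grip_width: 0.0271
```

>>> {"api": "jog_arm", "payload": {
  "motion": [
    [0,[0,0.001,0],[0,0,0]],
    [0,[0,0,0],[0,0,0]],
    [0.42,[0,0,0],[0,0,0]],
    [0.42,[0,0,0],[0,0,0]],
    [0.42,[0,0,0],[0,0,0]],
    [0.42,[0,-0.01,0],[0,0,0]],
    [0.42,[0,-0.03,0],[0,0,0]],
    [0.42,[0,-0.035,0],[0,0,0]],
    [0.42,[0.01,-0.02,0.01],[0,0,0]],
    [0.42,[0.025,0,0.03],[0,0,0]]
  ]
}}

```text
clock: 44.53
tcp_pos: [0.4691, 0.2861, 0.1258]
orientation: [-1.191, 1.236, -1.23]
contact_force: [1.3, 1.9, -0.9]
grip_width: 0.0358
```

>>> {"api": "jog_arm", "payload": {
  "motion": [
    [0.42,[0.025,0,0.03],[0,0,0]],
    [0.42,[0.025,0,0.03],[0,0,0]],
    [0.42,[0.025,0,0.03],[0,0,0]],
    [0.42,[0.025,0,0.03],[0,0,0]],
    [0.42,[0.005,0,0.006],[0,0,0]],
    [0.42,[0,0,0],[0,0,0]],
    [0.42,[0,0,0],[0,0,0]]
  ]
}}

```text
clock: 45.12
tcp_pos: [0.5914, 0.1697, 0.1214]
orientation: [-1.194, 1.243, -1.242]
contact_force: [-1.5, 0.6, -0.4]
grip_width: 0.0357
```

```bash
python3 d.py .592 .1695 .082 -2.4
python3 - <<'E'
from m import *
g=grab('side')
cv2.imwrite('pics/t7.png',cv2.resize(g['image'][125:205,180:310,::-1],None,fx=6,fy=6,interpolation=cv2.INTER_CUBIC))
E
```

```text
t 45.12 tcp [0.5914 0.1697 0.1214] F [-1.5  0.6 -0.4] w 0.0357
turn(tool deg) [ 0.2 -0.1  0.2]  shift if in current axes mm [ 0.  39.4  0.8]  after turn mm [ 0.1 39.4  0.6]
```

View pics/t7.png

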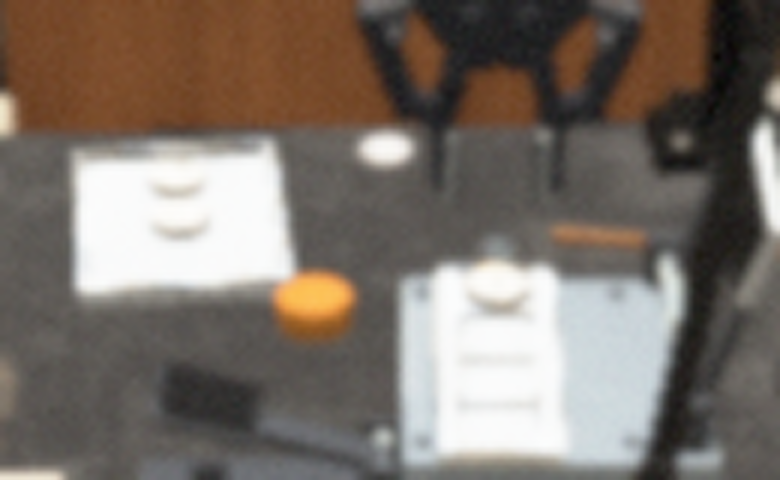

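>>> {"api": "jog_arm", "payload": {
  "motion": [
    [0.42,[0,0.02,0],[0,0,0]],
    [0.42,[0,0.015,0],[0,0,0]],
    [0.42,[0,0.006,0],[0,0,0]],
    [0.42,[0,0,0],[0,0,0]],
    [0.42,[0,0,0],[0,0,0]],
    [0.42,[0,0,0],[0,0,0]]
  ]
}}

```text
clock: 45.67
tcp_pos: [0.5916, 0.1706, 0.081]
orientation: [-1.193, 1.24, -1.24]
contact_force: [1.1, 0.8, 0.1]
grip_width: 0.0357
```

```bash
python3 d.py .592 .1695 .0692 -2.4
python3 - <<'E'
from m import *
g=grab('side')
cv2.imwrite('pics/t8.png',cv2.resize(g['image'][145:205,225:305,::-1],None,fx=9,fy=9,interpolation=cv2.INTER_CUBIC))
E
```

```text
t 45.67 tcp [0.5916 0.1706 0.081 ] F [1.1 0.8 0.1] w 0.0357
turn(tool deg) [0.1 0.  0.2]  shift if in current axes mm [ 1.  11.8  0.5]  after turn mm [ 1.1 11.8  0.4]
```

View pics/t8.png

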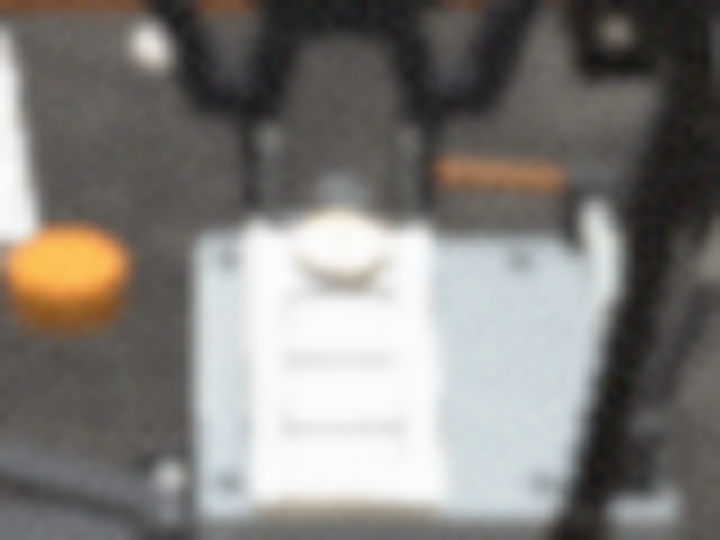

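>>> {"api": "jog_arm", "payload": {
  "motion": [
    [0.42,[0.001,0.007,0],[0,0,0]],
    [0.42,[0,0.004,0],[0,0,0]],
    [0.42,[0,0.001,0],[0,0,0]],
    [0.42,[0,0,0],[0,0,0]],
    [0.3,[0,0,0],[0,0,0]],
    [0.1,[0,0,0],[0,0,0]],
    [0,[0,0,0],[0,0,0]],
    [0,[0,0,0],[0,0,0]],
    [0,[0,0,0],[0,0,0]]
  ]
}}

```text
clock: 46.47
tcp_pos: [0.593, 0.1687, 0.069]
orientation: [-1.191, 1.239, -1.243]
contact_force: [2.3, -0.2, 5.8]
grip_width: 0.0274
```

```bash
python3 d.py .436 .272 .07 -2.4
```

```text
t 46.47 tcp [0.593  0.1687 0.069 ] F [ 2.3 -0.2  5.8] w 0.0274
turn(tool deg) [ 0.  -0.   0.2]  shift if in current axes mm [ -96.5   -1.2 -161.3]  after turn mm [ -96.7   -1.  -161.2]
```

>>> {"api": "jog_arm", "payload": {
  "motion": [
    [0,[0,-0.01,0],[0,0,0]],
    [0,[0,-0.025,0],[0,0,0]],
    [0,[0,-0.03,0],[0,0,0]],
    [0,[-0.01,0,-0.02],[0,0,0]],
    [0,[-0.02,0,-0.03],[0,0,0]],
    [0,[-0.02,0,-0.03],[0,0,0]],
    [0,[-0.02,0,-0.03],[0,0,0]],
    [0,[-0.02,0,-0.03],[0,0,0]],
    [0,[-0.008,0,-0.022],[0,0,0]],
    [0,[0,0,0],[0,0,0]]
  ]
}}

```text
clock: 47.3
tcp_pos: [0.4284, 0.2765, 0.133]
orientation: [-1.201, 1.24, -1.234]
contact_force: [-0.8, 0.2, -0.9]
grip_width: 0.027
```

>>> {"api": "jog_arm", "payload": {
  "motion": [
    [0,[0,0.03,0],[0,0,0]],
    [0,[0,0.03,0],[0,0,0]],
    [0,[0,0.012,0],[0,0,0]],
    [0,[0,0,0],[0,0,0]],
    [0,[0,0,0],[0,0,0]]
  ]
}}

```text
clock: 47.72
tcp_pos: [0.4339, 0.2728, 0.0614]
orientation: [-1.195, 1.242, -1.242]
contact_force: [0.1, -0.4, -1.0]
grip_width: 0.0268
```

```bash
python3 d.py .434 .273 .0275 -2.4
python3 - <<'E'
from m import *
g=grab('side')
cv2.imwrite('pics/t9.png',cv2.resize(g['image'][125:185,180:260,::-1],None,fx=9,fy=9,interpolation=cv2.INTER_CUBIC))
E
```

```text
t 47.72 tcp [0.4339 0.2728 0.0614] F [ 0.1 -0.4 -1. ] w 0.0268
turn(tool deg) [ 0.2 -0.1  0.3]  shift if in current axes mm [-0.4 33.9  0.2]  after turn mm [-0.3 33.9  0.1]
```

View pics/t9.png

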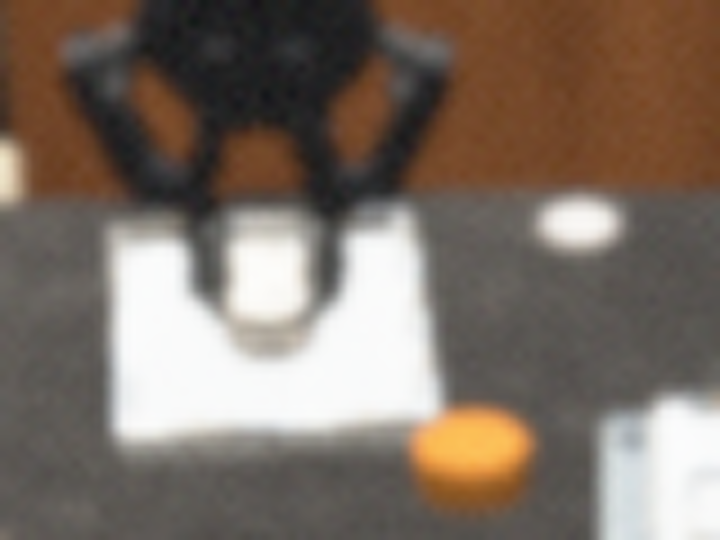

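>>> {"api": "jog_arm", "payload": {
  "motion": [
    [0,[0,0.014,0],[0,0,0]],
    [0,[0,0.012,0],[0,0,0]],
    [0,[0,0.005,0],[0,0,0]],
    [0,[0,0.004,0],[0,0,0]],
    [0,[0,0,0],[0,0,0]],
    [0,[0,0,0],[0,0,0]],
    [0.42,[0,0,0],[0,0,0]],
    [0.42,[0,0,0],[0,0,0]],
    [0.42,[0,0,0],[0,0,0]]
  ]
}}

```text
clock: 48.52
tcp_pos: [0.4336, 0.2735, 0.0266]
orientation: [-1.194, 1.241, -1.241]
contact_force: [-0.4, -0.1, -0.3]
grip_width: 0.036
```

>>> {"api": "jog_arm", "payload": {
  "motion": [
    [0.42,[0,-0.01,0],[0,0,0]],
    [0.42,[0,-0.03,0],[0,0,0]],
    [0.42,[0,-0.035,0],[0,0,0]],
    [0.42,[0,-0.035,0],[0,0,0]],
    [0.42,[0.035,0,0],[0,0,0]],
    [0.42,[0.035,0,0],[0,0,0]],
    [0.42,[0.035,0,0],[0,0,0]],
    [0.42,[0.035,0,0],[0,0,0]],
    [0.42,[0.035,0,0],[0,0,0]],
    [0.42,[0.035,0,0],[0,0,0]]
  ]
}}

```text
clock: 49.35
tcp_pos: [0.4246, 0.0624, 0.1378]
orientation: [-1.193, 1.241, -1.241]
contact_force: [0.6, 0.1, -0.5]
grip_width: 0.036
```

Run:
```python
from m import *
g=grab('side');f=grab('top','z0')
cv2.imwrite('pics/z1.png',cv2.resize(g['image'][125:205,180:310,::-1],None,fx=6,fy=6,interpolation=cv2.INTER_CUBIC))
cv2.imwrite('pics/z2.png',cv2.resize(f['image'][150:280,110:270,::-1],None,fx=4.8,fy=4.5,interpolation=cv2.INTER_CUBIC))
print(r.get_obs()['tcp_pos'])
```

```text
[0.42397698 0.05848734 0.13773414]
```

View pics/z1.png

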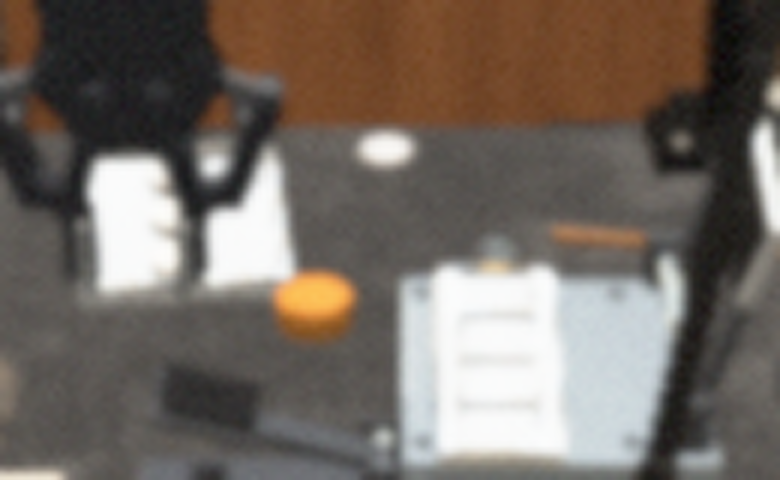

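View pics/z2.png

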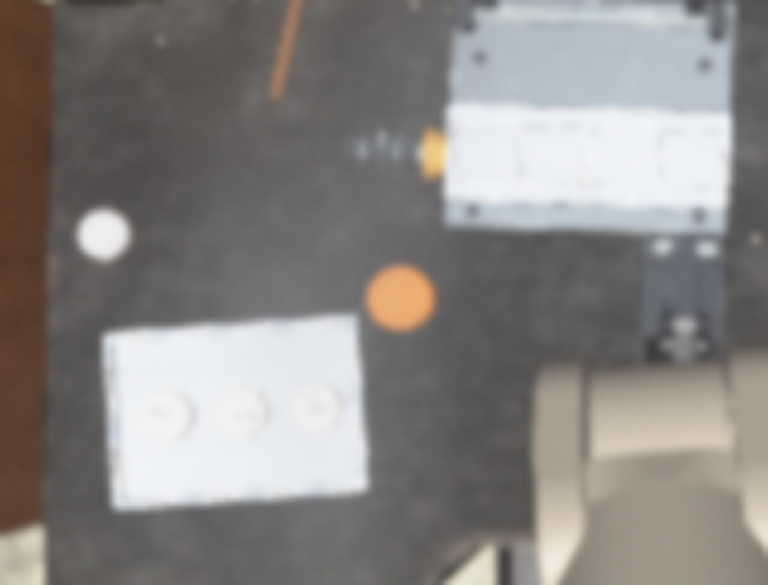

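View pics/z0.png

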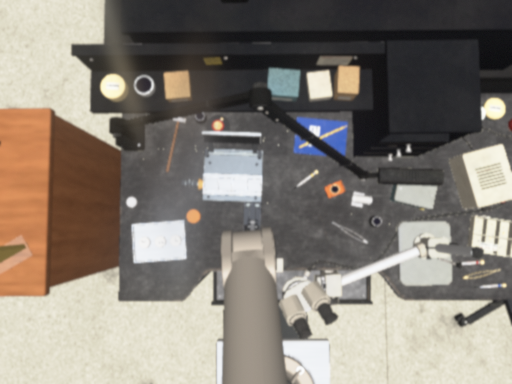

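Run:
```python
from m import *
f=grab('top')
for x,y in((168,415),(243,411),(318,406)): print(plane(f,110+x/4.8,150+y/4.5,4.4), plane(f,110+x/4.8,150+(y+55)/4.5,2))
P=pts(f)
s=(P[...,0]>.58)&(P[...,0]<.61)&(P[...,1]>.205)&(P[...,1]<.30)&(P[...,2]>.02)
for a in np.arange(.205,.28,.003):
    q=P[s&(abs(P[...,1]-a)<.0015)]
    if len(q): print(round(a,3),len(q),q.mean(0).round(3),np.ptp(q[:,0]).round(3))
```

```text
(63, 'z', np.float64(0.0136), 'tilt deg', array([-0.3, -2. ])) (12, 'z', np.float64(0.0064), 'tilt deg', array([  9.3, -20.8]))
(61, 'z', np.float64(0.0138), 'tilt deg', array([-3.4,  1.8])) (13, 'z', np.float64(0.0045), 'tilt deg', array([  6.3, -15. ]))
(62, 'z', np.float64(0.0139), 'tilt deg', array([0.1, 2.9])) (14, 'z', np.float64(0.0053), 'tilt deg', array([10.4,  1. ]))
0.205 5 [0.596 0.206 0.042] 0.025
0.208 7 [0.591 0.207 0.044] 0.02
0.211 4 [0.596 0.212 0.031] 0.009
0.214 6 [0.595 0.215 0.033] 0.015
0.217 8 [0.593 0.217 0.033] 0.017
0.22 7 [0.594 0.22  0.033] 0.017
0.223 7 [0.594 0.223 0.032] 0.016
0.226 7 [0.594 0.226 0.032] 0.016
0.229 6 [0.595 0.229 0.034] 0.014
0.232 7 [0.595 0.232 0.035] 0.014
0.235 7 [0.596 0.235 0.032] 0.019
0.238 7 [0.595 0.238 0.034] 0.014
0.241 5 [0.596 0.24  0.032] 0.014
0.244 10 [0.596 0.244 0.032] 0.019
0.247 9 [0.597 0.247 0.033] 0.017
0.25 8 [0.597 0.25  0.034] 0.017
0.253 7 [0.597 0.253 0.033] 0.014
0.256 6 [0.596 0.256 0.033] 0.017
```

```bash
python3 -c "
from bench import r
print(r.hand_in()); print(r.get_obs()['clock'])"
```

```text
the job is handed in; nothing more can be done
None
the job is handed in; nothing more can be done
```

The job is done and handed in at about 49.5 s of the 210 s allowed: the rod is home, the press was closed over the watch heads, and all three found are in the tray. Only three heads were on the bench. I took the fourth disc, behind the tray at the left, for the spare case back and left it alone.

**Rod:** I pushed it into the bore until it met a firm stop. In the last picture the handle end stood about 49 mm out of the funnel face, against 50 mm expected when home.

**Pressing:** The three heads lay flat, dial up, in nests 1 to 3. The pedal reached its stop, where the force jumped to 46 N for a moment through the shut fingertips. I then held it there at about 31 N for over 4 s. The pedal and platen came up again, and the heads were still in place.

**Tray:** All three heads lie dial up and flat on the tray floor, about 45 mm apart. Their tops read about 9 mm above the floor, and any tilt is within the measuring noise.

**What went less well:**
- **First grasp:** on one head the fingers closed over the top. The tool felt 34 N and the head slid about 7 mm; I lifted off and regrasped it cleanly.
- **Camera disagreement:** the two cameras differed by 2 to 5 mm. I allowed for this by comparing the held heads with the nests in the same picture.
- **Bystanders:** I checked these only by eye in the last pictures, and saw none moved.

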